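# Scribe the saw line round an ogee pattern with pencil and ring

## Robot

A 6-joint arm with a two-finger parallel gripper is mounted at the origin on a cart in front of the work surface, level with it; the furniture and walls round the work are solid. World frame = base frame: x ahead of the robot, y to its left, z up, the work surface at z = 0. Lengths are in m, angles in rad, forces in N, time in s.
With the tool pointing down it reaches from about 0.275 to 0.825 m from the base axis. Payload 5.2 kg.
Tool frame: the origin (TCP) lies midway between the tips of the shut fingers; the grasp point (between the pads) lies 19 mm behind it; z points along the fingers, y is the line along which they close (so a half turn about z gives the same grasp; the last joint's range is limited). The gripper opens to 93 mm and grips with 3 to 60 N. Pads are 15 mm wide; open, the fingers measure 128 mm over their backs; the gripper's body (75 mm by 188 mm) begins 65 mm behind the grasp point.
Start: joints at [1.068, 0.259, 1.535, -0, 1.348, -0.203], TCP at [0.162, 0.525, 0.19] pointing down, gripper open.
Joint ranges: [-3.14, 3.14], [-0.91, 2.08], [0.19, 2.58], [-1.22, 4.36], [0.22, 2.71], [-3.12, 3.12]. Speed limits (rad/s): [2.57, 2.57, 3.14, 3.14, 3.14, 3.14].

## Interface

Orientations are given as a unit quaternion [x, y, z, w].
In Python, from workcell import manip gives the robot as it stands.
- The arm moves only by the shell command python3 -m pendant 'ROWS' [FORCE]. ROWS is a JSON object whose one key "series" holds a list of rows, each a list of 5 numbers: the finger opening in m, from 0 to 0.093, then the shift along the tool's x, y, z in m, then the turn about the tool's z in degrees. In form: {"series": [[claw, tx, ty, tz, turn], ...]}. A call has 1 to 20 rows; each row shifts and turns the commanded pose from where the row before left it, along the tool's axes as they then stand; what a row does not reach is not made up. A row lasts 1/8 s, in which the tool goes at most 62.5 mm and 10.7 degrees, less where a joint would pass 70% of its speed; a pose out of reach is approached as far as the arm can. A call with a gripper value outside its range is refused whole. The fingers move at their own pace and stop on an object; FORCE is the grip in N (left out, the last holds). Time passes only in rows, so rows that do not move let the fingers close. It gives the time, the measured TCP pose, the force, the opening and the grip force at its end, in the units of the state.
- manip.get_obs(): the state, without advancing time (a new reading comes with each control period).
- manip.read_camera(name): name is "scene" or "top" or "wrist"; returns a dict with "color" (420x560x3 uint8, red, green, blue), "z_map" (420x560 float32, m along the optical axis (not along the pixel's ray), 0 where there is no reading), "mtx" (3x3 intrinsics, pixels), "dist" ([k1, k2, p1, p2, k3] as OpenCV has them; the pictures are not rectified), "camera_from_world" (4x4, takes a point from world to camera coordinates); the wrist camera has in their place "tool_from_camera" (4x4, takes a point from camera to tool coordinates, whose origin is the TCP and whose axes are the flange's). Camera axes: x right, y down, z forward; pixel columns grow to the right and rows downward; lengths in m; the calibration is good to about 2 mm. A picture is of the moment at which its call begins: read the wrist's pose just before it.
- manip.sign_off(): hands the job in; it is judged then, once.
Trained networks look in a picture, given as the dict that the camera call returned (one of the last four; its "shot" number tells which), for a name from the list of things; names that differ only in an ending like _2 or _b are one class to them, and where a whole thing is asked for, a point or a joint stands for the part that bears it (a point fixed in the world has none). Each returns a list of dicts, best first, with "conf" (0 to 1); they miss things now and then, are a little off and sometimes report something else, mostly with a low value. They report only what shows in the picture. A call takes as long as a camera call.
- manip.spot_in(picture, query): "location" ([x, y, z] in m, in world coordinates, good to about 4 mm: the middle of the surface that is visible of it).
- manip.silhouettes(picture, query): "region" (420x560 bool, what is visible of it).
The state is a dict: "t": time; "joints": joint angles; "joint_vel": joint speeds; "joint_efforts": joint torques, N m; "tcp_pos": TCP position; "eef_rot": TCP orientation; "contact_force": force on the tool from outside, world axes, zero at the start; "torque": the same for the moment, N m; "opening": opening from 0.0 (shut) to 1.0 (fully open); "grasp_force": force on a finger pad.
Only numpy, scipy, OpenCV 4.12 (cv2) and the standard library are available. Lean on these libraries where they do the work, as an engineer would, in place of code of your own. Each camera call takes 0.05 s, during which the arm holds its last target. There are 200 camera calls.

## Task

Mark the saw line round the curved edge of the brown hardboard pattern, a constant margin off it: take the red pencil out of its block, stand its point on the blank inside the brass ring, bring the ring against the edge at the red tick and, with the point kept down on the wood, run the ring along the edge to the blue tick without letting it come away from the curve. Work with a light hand, for the pattern is held down only by the oilstone box and must not be shifted, and the lead must not be snapped. Leave the ring lying flat against the edge at the blue tick, and put the red pencil back, point down, in the hole it came from.

Things in the scene. Friction and masses are not known exactly. Their poses are not given: they have to be found in the camera images.
- blank: pale lime-wood panel, 235 x 335 mm, on a thin mat, held fast to the bench; origin at the bench under its middle, z up, its long side along its y; its flat top is 20 mm above the bench
- pattern: brown hardboard ogee pattern, 250 mm long (its y), 9 mm thick, loose on the blank under the oilstone box: a sideways push of 5 to 8 N shifts it. Origin on its underside; the curved edge faces its -x and runs near x = 0 at y = -100, 0 and +100 mm, bulging to about x = -18 at y = -50, hollow to about +18 at y = +50. Sawn by eye, it wanders up to 4 mm off the two arcs below: follow it by feel
- start_tick (a point): the edge at the red tick (a short red line on the pattern's top, square to the edge, at the end with the bulge, where the tracing starts), at the pattern's top face, 29 mm above the bench
- end_tick (a point): the edge at the blue tick (a short blue line at the end with the hollow, where the tracing ends), at the pattern's top face
- bulge_centre (a point): centre of the bulge's arc, inside the pattern: the edge lies about 78 mm from it (4 mm more or less)
- hollow_centre (a point): centre of the hollow's arc, outside the pattern on the blank's near side: the edge lies about 78 mm from it (4 mm more or less)
- stone_box: closed beech oilstone box, 75 x 215 x 47 mm, 0.7 to 1 kg, lying along the pattern as its weight; origin under its middle; stays as it is
- ring: loose brass ring, outside diameter 30, hole 10, height 8 mm, 45 g, lying flat on the blank off the bulge end of the pattern; origin under its middle. The pencil pushes it about from inside its hole; with its outside touching the edge its middle is 15 mm from the edge
- pencil_block: red-brown wood block, 52 x 124 x 52 mm, fixed, with two upright holes 11 mm wide and 42 mm deep (their floor is 10 mm above the bench), 32 mm to either side of its middle along its y; origin under its middle
- red_pencil: red pencil, 156 mm long, 8.4 mm thick, 12 g, standing loosely point down in one of the two holes (either one), its top about 166 mm above the bench; origin on its skin at mid-length, 4 mm off its axis; its own +y axis runs up along it to the blunt end. The sharpened cone is the last 21 mm
- red_point (a point): the point of the red pencil's lead, 78 mm below its mid-length; a rounded tip 1.3 mm in radius
- green_pencil: green pencil of the same size, standing in the other hole; leave it there; origin near its mid-length, its own +y axis up

How it is judged:
On the way, in this order (a step that is already met when the one before it is completed fails the run):
1. the red pencil's point stands on the blank inside the ring (horizontal distance between red_point and ring below 0.006 m and z of red_point in the frame of blank below 0.0235 m and contact force between red_pencil and blank above 0.1 N), for 0.1 s.
2. the ring bears on the edge at the red tick, the point down in it (all of step 1 and horizontal distance between ring and start_tick below 0.021 m and y of ring in the frame of pattern below -0.074 m and contact force between ring and pattern above 0.2 N), for 0.1 s.
3. the ring bears on the edge round the crown of the bulge, the point down (all of step 1 and y of ring in the frame of pattern between -0.06 and -0.042 m and contact force between ring and pattern above 0.2 N), for 0.1 s.
4. the ring bears on the edge past the crown, the point down (all of step 1 and y of ring in the frame of pattern between -0.036 and -0.018 m and contact force between ring and pattern above 0.2 N), for 0.1 s.
5. the ring bears on the edge where the bulge turns into the hollow, the point down (all of step 1 and y of ring in the frame of pattern between -0.008 and 0.01 m and contact force between ring and pattern above 0.2 N), for 0.1 s.
6. the ring bears on the edge going into the hollow, the point down (all of step 1 and y of ring in the frame of pattern between 0.018 and 0.034 m and contact force between ring and pattern above 0.2 N), for 0.1 s.
7. the ring bears on the edge in the bottom of the hollow, the point down (all of step 1 and y of ring in the frame of pattern between 0.042 and 0.06 m and contact force between ring and pattern above 0.2 N), for 0.1 s.
8. the ring bears on the edge at the blue tick, the point down (all of step 1 and horizontal distance between ring and end_tick below 0.021 m and y of ring in the frame of pattern above 0.068 m and contact force between ring and pattern above 0.2 N), for 0.1 s.
At the end, for the whole second after the job is handed in: The red pencil stands point down in its first hole (point within 16 mm of its start, lean under 0.25 rad); the ring lies flat on the blank, its middle within 22 mm of the edge at the blue tick; the pattern is within 3 mm of where it lay; the green pencil is in its hole; all at rest (distance of red_point from where it was at the start of the episode below 0.016 m and angle between red_pencil's own y axis and vertical below 0.25 rad and linear speed of red_pencil below 0.03 m/s and horizontal distance between ring and end_tick below 0.022 m and angle between ring's own z axis and vertical below 0.08 rad and z of ring in the frame of blank below 0.023 m and linear speed of ring below 0.02 m/s and distance of each of start_tick, end_tick from where it was at the start of the episode below 0.003 m and distance of green_pencil from where it was at the start of the episode below 0.03 m); the robot touches nothing.
It fails at once if the pattern is shifted: its edge at either tick moves more than 3 mm (distance of any of start_tick, end_tick from where it was at the start of the episode above 0.003 m).
It fails at once if the ring leaves the bulge between the ticks (more than 7 mm beyond where the plain arc would hold it) (y of ring in the frame of pattern between -0.074 and 0.0096 m and horizontal distance between ring and bulge_centre above 0.1004 m).
It fails at once if the ring leaves the hollow between the ticks (more than 7 mm off where the plain arc would hold it) (y of ring in the frame of pattern between 0.0096 and 0.068 m and horizontal distance between ring and hollow_centre below 0.0564 m).
It fails at once if the pencil is leaned on hard enough to snap its lead (more than 15 N on the blank or the ring) (contact force between red_pencil and blank above 15 N or contact force between red_pencil and ring above 15 N).
It fails at once if the oilstone box is moved by more than 15 mm or the green pencil is pulled up or knocked out (distance of stone_box from where it was at the start of the episode above 0.015 m or distance of green_pencil from where it was at the start of the episode above 0.03 m).
It also fails if it takes over 72 s, if anything falls off the work surface, if the arm or the gripper's body presses on something with over 40 N, if the wrist force passes 120 N, or if a joint passes its speed limit or range.

## Working session

There is one attempt and no reset: what is moved stays moved. The work goes in short steps, Python scripts to look and compute and a shell command to move; the robot and the scene stay as the last step left them, time stands still between calls to the robot, and variables do not carry over. Pictures are saved under pics/ and viewed, at most 10 in all, crops included, and the job is handed in when it is done.

```bash
mkdir -p pics; ls; cat > h.py <<'E'
import numpy as np, cv2
from workcell import manip
def px2w(pic,uv,z):
    uv=np.array(uv,float).reshape(-1,1,2)
    n=cv2.undistortPoints(uv,np.array(pic["mtx"]),np.array(pic["dist"])).reshape(-1,2)
    T=np.linalg.inv(np.array(pic["camera_from_world"]))
    d=np.c_[n,np.ones(len(n))]@T[:3,:3].T; o=T[:3,3]
    return o+d*((z-o[2])/d[:,2])[:,None]
def save(pic,name): cv2.imwrite(f"pics/{name}.png",np.array(pic["color"])[:,:,::-1])
E
python3 - <<'E'
from h import *
o=manip.get_obs(); print({k:np.round(v,3) for k,v in o.items()})
for n in("top","scene"):
    p=manip.read_camera(n); save(p,n+"1"); print(n,np.round(np.linalg.inv(p["camera_from_world"])[:3],3).tolist(),np.round(p["mtx"],0).tolist())
    for q in "blank pattern start_tick end_tick stone_box ring pencil_block red_pencil green_pencil".split():
        try: print(q,[(np.round(r["location"],3).tolist(),round(r["conf"],2)) for r in manip.spot_in(p,q)[:2]])
        except Exception as e: print(q,e)
E
```

```text
pics
{'t': np.float64(0.0), 'joints': array([ 1.068,  0.259,  1.536,  0.   ,  1.348, -0.203]), 'joint_vel': array([-0.001, -0.001, -0.   ,  0.   , -0.002,  0.001]), 'joint_efforts': array([ 1.0000e-03, -4.3732e+01, -2.8399e+01,  7.2000e-02,  4.1000e-02,
       -0.0000e+00]), 'tcp_pos': array([0.162, 0.525, 0.189]), 'eef_rot': array([ 0.149,  0.989, -0.001, -0.   ]), 'contact_force': array([ 0.245, -1.186,  0.38 ]), 'torque': array([-0.019,  0.028, -0.022]), 'grasp_force': np.float64(0.0), 'opening': np.float64(1.0)}
top [[0.019, -0.986, 0.166, 0.429], [-1.0, -0.014, 0.026, -0.118], [-0.023, -0.166, -0.986, 0.947]] [[440.0, 0.0, 273.0], [0.0, 440.0, 203.0], [0.0, 0.0, 1.0]]
blank [([0.531, -0.356, 0.047], 0.74)]
pattern [([0.561, 0.012, 0.03], 0.66)]
start_tick [([0.556, 0.011, 0.028], 0.67), ([0.506, 0.055, 0.017], 0.23)]
end_tick [([0.557, 0.014, 0.031], 0.89)]
stone_box [([0.603, 0.053, 0.077], 0.77), ([0.559, 0.01, 0.033], 0.44)]
ring [([0.505, -0.088, 0.028], 0.53)]
pencil_block [([0.56, 0.012, 0.03], 0.61), ([0.531, -0.355, 0.05], 0.6)]
red_pencil []
green_pencil [([0.559, 0.012, 0.031], 0.74)]
scene [[0.614, -0.557, 0.559, 0.055], [-0.789, -0.442, 0.427, -0.491], [0.009, -0.703, -0.711, 0.732]] [[434.0, 0.0, 282.0], [0.0, 434.0, 203.0], [0.0, 0.0, 1.0]]
blank [([0.493, 0.009, 0.02], 0.82)]
pattern [([0.527, -0.328, 0.12], 0.74), ([0.552, 0.007, 0.03], 0.55)]
start_tick [([0.555, 0.003, 0.027], 0.73)]
end_tick [([0.557, 0.004, 0.026], 0.82)]
stone_box [([0.59, 0.038, 0.075], 0.96)]
ring [([0.502, -0.086, 0.028], 0.66)]
pencil_block [([0.518, -0.362, 0.053], 0.57)]
red_pencil [([0.532, -0.322, 0.117], 0.58)]
green_pencil [([0.534, -0.394, 0.116], 0.51)]
```

View pics/top1.png

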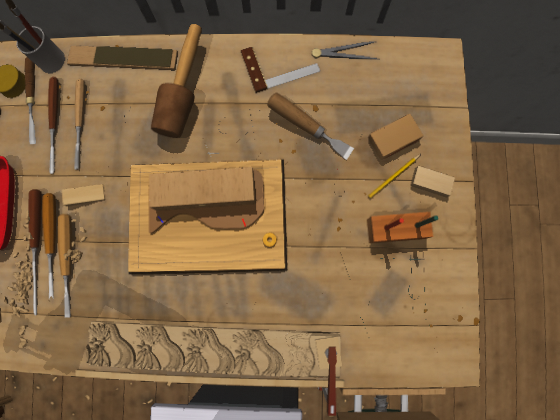

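View pics/scene1.png

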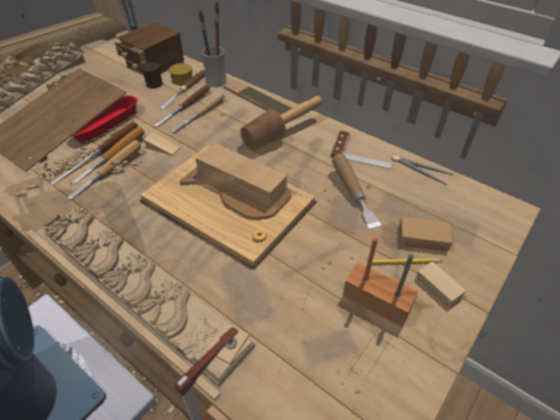

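The top view shows the ring at (269,240), the red tick at (245,222), the blue tick at (162,218) and the block at (400,228). The red pencil is in the block's left (+y) hole. I'll turn the tool so the fingers close along world x, then go over the blank for a closer look.

```bash
python3 -m pendant '{"series": [[0.093,0,0,-0.015,10.4],[0.093,0,0,-0.015,10.4],[0.093,0,0,-0.015,10.4],[0.093,0,0,-0.015,10.4],[0.093,0,0,-0.015,10.4],[0.093,0,0,-0.015,10.4],[0.093,0,0,-0.01,10.4],[0.093,-0.05,0.03,0,0],[0.093,-0.05,0.03,0,0],[0.093,-0.05,0.03,0,0],[0.093,-0.05,0.03,0,0],[0.093,-0.05,0.03,0,0],[0.093,-0.05,0.03,0,0],[0.093,-0.05,0.03,0,0],[0.093,-0.05,0.03,0,0],[0.093,-0.05,0.03,0,0],[0.093,-0.05,0.03,0,0]]}'
python3 - <<'E'
from h import *
o=manip.get_obs();p=manip.read_camera("wrist");save(p,"w1");print(o["t"],o["tcp_pos"],o["eef_rot"],np.round(p["tool_from_camera"],3).tolist())
E
```

```text
t: 3.12
tcp_pos: [0.4634, 0.0237, 0.2899]
eef_rot: [0.707, 0.707, 0.0, 0.0]
contact_force: [-0.8, 0.4, -0.6]
opening: 1.0
grasp_force: 0.0
3.125 [0.46336209 0.02374925 0.28990877] [7.07098482e-01 7.07114942e-01 3.50299848e-04 2.70742716e-04] [[0.0, -0.954, -0.3, 0.084], [1.0, 0.0, -0.0, 0.0], [0.0, -0.3, 0.954, -0.195], [0.0, 0.0, 0.0, 1.0]]
```

View pics/w1.png

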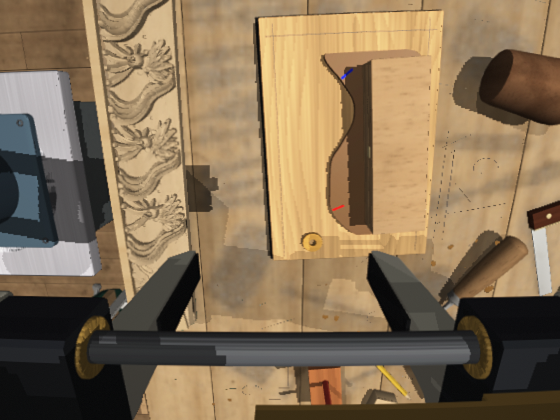

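The wrist view shows the ring at (312,242), the red tick at (339,207), the blue tick at (347,75) and the whole ogee edge. I'll move lower and centre it to measure.

```bash
python3 -m pendant '{"series": [[0.093,0.0,0.019,0.04,0],[0.093,0.0,0.02,0.04,0],[0.093,0,0,0,0],[0.093,0,0,0,0]]}'
cat >> h.py <<'E'
from scipy.spatial.transform import Rotation as Ro
def wrist():
    o=manip.get_obs();p=manip.read_camera("wrist")
    T=np.eye(4);T[:3,:3]=Ro.from_quat(o["eef_rot"]).as_matrix();T[:3,3]=o["tcp_pos"]
    p["camera_from_world"]=np.linalg.inv(T@np.array(p["tool_from_camera"])); return o,p
E
python3 - <<'E'
from h import *
o,p=wrist();save(p,"w2");print(o["t"],o["tcp_pos"])
import pickle;pickle.dump({k:p[k] for k in("color","z_map","mtx","dist","camera_from_world")},open("w2.pkl","wb"))
for q in "pattern ring start_tick stone_box".split():
  try:
    print(q,[(np.round(r["location"],3).tolist(),round(r["conf"],2)) for r in manip.spot_in(p,q)[:2]])
    m=manip.silhouettes(p,q)
    if m: np.save(q+".npy",m[0]["region"]); print(m[0]["conf"],m[0]["region"].sum())
  except Exception as e: print(q,e)
c=p["color"].astype(int);h=cv2.cvtColor(p["color"],cv2.COLOR_RGB2HSV).astype(int)
Z=p["z_map"];
for n,m in(("red",(c[...,0]>150)&(c[...,1]<70)&(c[...,2]<80)),("blue",(c[...,2]>110)&(c[...,0]<90)),("brass",(h[...,0]>17)&(h[...,0]<24)&(h[...,1]>200)&(h[...,2]>120))):
    k,l,s,ce=cv2.connectedComponentsWithStats(m.astype(np.uint8))
    for i in range(1,k):
        if s[i,4]>12: print(n,s[i],ce[i],px2w(p,[ce[i]],0.029)[0].round(4))
E
```

```text
t: 3.68
tcp_pos: [0.5016, 0.0258, 0.2108]
eef_rot: [0.707, 0.707, 0.0, 0.0]
contact_force: [-0.2, -1.6, 0.2]
opening: 1.001
grasp_force: 0.0
3.675 [0.50163765 0.02579289 0.21083965]
pattern [([0.56, 0.049, 0.029], 0.92)]
0.89 7301
ring [([0.506, -0.086, 0.03], 0.88)]
0.64 361
start_tick [([0.557, 0.046, 0.026], 0.57)]
0.91 7164
stone_box [([0.605, 0.07, 0.082], 0.8)]
0.72 16381
red [309 225  15   7  37] [315.91891892 228.21621622] [ 0.5413 -0.0311  0.029 ]
blue [318  63  13  12  33] [323.51515152  68.81818182] [0.5442 0.1476 0.029 ]
```

View pics/w2.png

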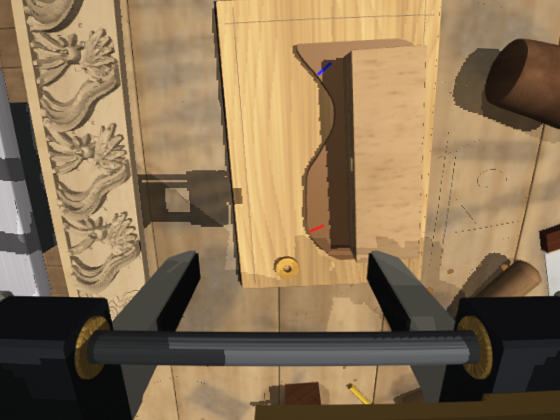

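```bash
cat > edge.py <<'E'
from h import *
import pickle; from scipy.optimize import least_squares
p=pickle.load(open("w2.pkl","rb"));m=np.load("pattern.npy")
lab=cv2.cvtColor(p["color"],cv2.COLOR_RGB2LAB).astype(float)
L=cv2.GaussianBlur(lab[...,0],(3,3),0)
pts=[];prev=None
for r in range(50,250,2):
    cs=np.where(m[r])[0]
    if len(cs)<5: continue
    c0=cs[0]; g=L[r,c0-6:c0+7]; d=g[:-1]-g[1:]; k=int(d.argmax()); 
    sub=(d[max(k-1,0):k+2]*np.arange(max(k-1,0),min(k+2,12))).sum()/d[max(k-1,0):k+2].sum()
    pts.append((c0-6+sub+.5,r,c0))
pts=np.array(pts);W=px2w(p,pts[:,:2],0.027)[:,:2]
def inpat(W,q):
    c,s=np.cos(q[2]),np.sin(q[2]);d=W-q[:2];return np.c_[d[:,0]*c+d[:,1]*s,-d[:,0]*s+d[:,1]*c]
R=78.44e-3;h=R-.018
def res(q):
    P=inpat(W,q);k=abs(P[:,1])<.095
    b=R-np.hypot(P[:,0]-h,P[:,1]+.05); a=np.hypot(P[:,0]+h,P[:,1]-.05)-R
    return np.where(P[:,1]<0,-b,a)*k   # outward signed
if __name__=="__main__":
    q=least_squares(res,[0.54,0.06,0.0],loss="soft_l1",f_scale=.002).x
    print("pose",q.round(4)); P=inpat(W,q);e=res(q)
    for i in range(0,len(P),3): print(pts[i],(W[i]*1e3).round(1),(P[i]*1e3).round(1),round(e[i]*1e3,1))
    print("ticks",(inpat(np.array([[.5413,-.0311],[.5442,.1476]]),q)*1e3).round(1))
    rr=np.load("ring.npy");ys,xs=np.where(rr);print("ring px",xs.min(),xs.max(),ys.min(),ys.max(),xs.mean(),ys.mean(),px2w(p,[[xs.mean(),ys.mean()]],.026))
E
python3 edge.py
```

```text
pose [0.5369 0.0523 0.0406]
[292.35084497  50.         296.        ] [511.3 166.2] [-21.  114.9] -0.0
[294.34339315  56.         299.        ] [513.4 160.4] [-19.1 109. ] -0.0
[300.37860844  62.         304.        ] [519.8 154.5] [-12.9 102.8] -0.0
[304.42272727  68.         309.        ] [524.2 148.6] [-8.8 96.7] -0.0
[309.87597504  74.         315.        ] [530.1 142.6] [-3.1 90.5] -8.2
[313.85090153  80.         319.        ] [534.5 136.6] [ 1.  84.3] -8.1
[317.33562753  86.         322.        ] [538.4 130.5] [ 4.6 78.1] -7.5
[326.57398568  92.         327.        ] [548.5 124.4] [14.5 71.6] -0.4
[330.3199446  98.        330.       ] [552.8 118.2] [18.5 65.3] 2.0
[332.3502924 104.        332.       ] [555.2 112. ] [20.7 58.9] 3.2
[333.13522013 110.         334.        ] [556.3 105.7] [21.6 52.6] 3.6
[333.15617128 116.         333.        ] [556.6  99.3] [21.6 46.2] 3.7
[332.54290822 122.         332.        ] [556.2  92.9] [21.  39.8] 3.6
[331.27399381 128.         331.        ] [555.1  86.4] [19.6 33.4] 3.3
[328.38636364 134.         328.        ] [552.1  79.9] [16.3 27. ] 1.7
[... 807 characters left out ...]
3 206.        306.       ] [523.8  -3.8] [-15.3 -55.5] -2.5
[301.40415335 212.         306.        ] [523.6 -11.3] [-15.8 -62.9] -1.1
[303.43246592 218.         305.        ] [526.2 -18.8] [-13.6 -70.6] -1.6
[302.38181818 224.         306.        ] [525.1 -26.5] [-15.  -78.2] 2.1
[304.5110538 230.        308.       ] [527.8 -34.2] [-12.6 -86. ] 3.0
[308.54529116 236.         312.        ] [532.9 -42. ] [ -7.9 -94. ] 2.8
[313.3125 242.     316.    ] [538.9 -49.9] [  -2.1 -102.2] 0.0
[318.60347682 248.         321.        ] [545.7 -57.9] [   4.3 -110.5] 0.0
ticks [[  1.  -83.5]
 [ 11.2  95. ]]
ring px 277 298 256 278 287.19390581717454 266.96675900277006 [[ 0.50703994 -0.08441169  0.026     ]]
```

```bash
python3 - <<'E'
import cv2
a=cv2.imread("pics/w2.png")[40:290,260:360]
cv2.imwrite("pics/w2c.png",cv2.rotate(cv2.resize(a,None,fx=3.2,fy=3.2,interpolation=cv2.INTER_CUBIC),cv2.ROTATE_90_CLOCKWISE))
E
```

```text
(no output)
```

View pics/w2c.png

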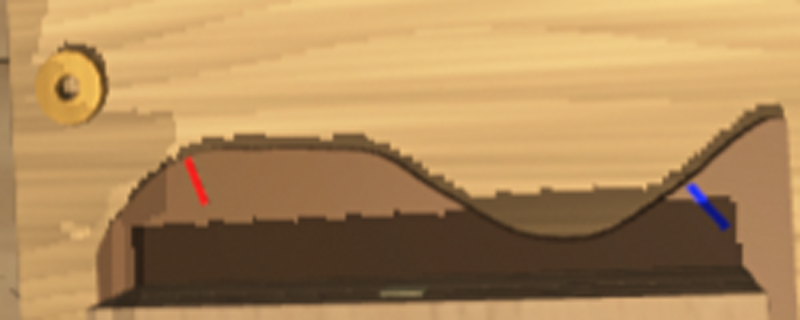

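The crop shows a shadow band on the blank beside the edge, and that is what fooled the lightness gradient. I'll use the R/G ratio, which shadow doesn't change, to find the top-face edge. The ring is at about (287,267) and the tick edge points are at (310,232) red and (318,75) blue.

```bash
python3 - <<'E'
import re
s=open("edge.py").read()
s=s.replace('lab=cv2.cvtColor(p["color"],cv2.COLOR_RGB2LAB).astype(float)\nL=cv2.GaussianBlur(lab[...,0],(3,3),0)','C=cv2.GaussianBlur(p["color"].astype(float),(3,3),0)\nL=-100*C[...,0]/(C[...,1]+1)+0*C[...,2]')
s=s.replace("0.027)[:,:2]","0.029)[:,:2]").replace("c0-6","c0-5").replace("c0+7","c0+6").replace("12))","10))").replace("[[.5413,-.0311],[.5442,.1476]]","px2w(p,[[310,231.6],[318,75.3]],.029)[:,:2]")
open("edge.py","w").write(s)
E
python3 edge.py
```

```text
pose [0.5394 0.052  0.0648]
[295.80878449  50.         296.        ] [514.8 165.9] [-17.1 115.3] -0.0
[299.17192014  56.         299.        ] [518.4 160.1] [-13.9 109.3] -0.0
[303.72667103  62.         304.        ] [523.2 154.3] [ -9.5 103.1] -0.0
[308.58184203  68.         309.        ] [528.5 148.4] [-4.6 96.9] -0.0
[319.49386337  74.         315.        ] [540.1 142.5] [ 6.6 90.2] -0.2
[318.93875023  80.         319.        ] [539.7 136.4] [ 5.8 84.3] -3.9
[323.54325923  86.         322.        ] [544.8 130.4] [10.5 77.9] -2.2
[327.57449907  92.         327.        ] [549.3 124.3] [14.6 71.6] -0.4
[330.69664555  98.         330.        ] [552.9 118.2] [17.8 65.2] 1.3
[333.32437058 104.         332.        ] [556. 112.] [20.5 58.8] 3.0
[333.65626846 110.         334.        ] [556.6 105.7] [20.7 52.5] 2.7
[334.03255825 116.         333.        ] [557.3  99.4] [21.  46.2] 3.1
[333.45697725 122.         332.        ] [556.9  93. ] [20.2 39.8] 2.8
[331.72682133 128.         331.        ] [555.3  86.6] [18.1 33.5] 1.9
[329.45927253 134.         328.        ] [553.   80.1] [15.5 27.1]
[... 823 characters left out ...]
   306.        ] [528.3  -3.2] [-14.6 -54.4] -3.3
[301.83648548 212.         306.        ] [524.  -10.6] [-19.4 -61.5] 2.2
[305.2933599 218.        305.       ] [528.3 -18.1] [-15.6 -69.2] 0.0
[301.99793592 224.         306.        ] [524.5 -25.7] [-19.9 -76.6] 6.2
[309.64878745 230.         308.        ] [533.8 -33.4] [-11.  -84.9] 1.1
[310.33981355 236.         312.        ] [534.9 -41.2] [-10.5 -92.7] 4.4
[314.52543092 242.         316.        ] [540.2 -49.1] [  -5.7 -100.9] 0.0
[320.57881775 248.         321.        ] [547.9 -57. ] [   1.4 -109.3] 0.0
ticks [[-10.7 -86.9]
 [  5.   89. ]]
ring px 277 298 256 278 287.19390581717454 266.96675900277006 [[ 0.50703994 -0.08441169  0.026     ]]
```

```bash
python3 -m pendant '{"series": [[0.093,-0.045,0.004,-0.01,0],[0.093,-0.05,0.004,-0.01,0],[0.093,-0.05,0.004,-0.01,0],[0.093,-0.05,0.004,0,0],[0.093,-0.05,0.004,0,0],[0.093,-0.05,0.004,0,0],[0.093,-0.05,0.004,0,0],[0.093,0,0,0,0],[0.093,0,0,0,0]]}'
cat > pen.py <<'E'
from h import *
import sys
o,p=wrist();save(p,sys.argv[1]);print(o["t"],o["tcp_pos"])
for q in("red_pencil","green_pencil","pencil_block"):
    m=manip.silhouettes(p,q)
    if not m: print(q,"none");continue
    M=m[0]["region"].astype(np.uint8);print(q,m[0]["conf"],M.sum(),[np.round(r["location"],4).tolist() for r in manip.spot_in(p,q)[:1]])
    ys,xs=np.where(M);Z=p["z_map"][M>0];print(" bbox",xs.min(),xs.max(),ys.min(),ys.max(),"z",np.percentile(Z,[2,50,98]).round(3))
E
python3 pen.py w3
```

```text
t: 5.25
tcp_pos: [0.5295, -0.319, 0.2393]
eef_rot: [0.707, 0.707, 0.0, -0.001]
contact_force: [-0.1, -0.1, -0.3]
opening: 0.997
grasp_force: 0.0
5.25 [ 0.52952778 -0.31896538  0.23929389]
red_pencil none
green_pencil 0.81 488 [[0.5426, -0.3858, 0.1289]]
 bbox 287 298 234 289 z [0.302 0.338 0.412]
pencil_block 0.96 3914 [[0.5346, -0.3497, 0.0522]]
 bbox 262 313 155 261 z [0.384 0.4   0.421]
```

View pics/w3.png

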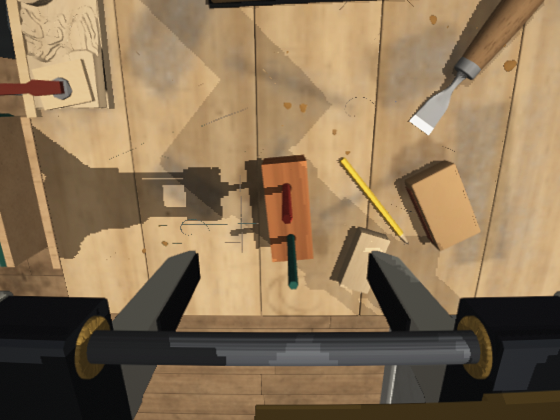

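The red pencil stands in the +y hole: hole mouth at about (286,187), top end at about (287,218). Next I'll get the numbers.

```bash
cat > red.py <<'E'
from h import *
def red(p,box):
    c=p["color"].astype(int);x0,x1,y0,y1=box
    m=(c[...,0]>2.6*c[...,1])&(c[...,0]>2.2*c[...,2]);w=np.zeros_like(m);w[y0:y1,x0:x1]=m[y0:y1,x0:x1]
    return w
if __name__=="__main__":
    o,p=wrist();w=red(p,(270,310,170,240))
    T=np.linalg.inv(p["camera_from_world"])
    for r in range(180,228,3):
        xs=np.where(w[r])[0]
        if len(xs): 
            zc=np.median(p["z_map"][r,xs]);n=cv2.undistortPoints(np.array([[[xs.mean(),r]]],float),p["mtx"],p["dist"])[0,0]
            print(r,xs.min(),xs.max(),(T[:3,:3]@(np.r_[n,1]*zc)+T[:3,3]).round(4))
    print(px2w(p,[[287,218]],.166),px2w(p,[[286,187]],.052))
E
python3 red.py
```

```text
186 282 288 [ 0.5323 -0.3231  0.0587]
189 282 288 [ 0.5322 -0.3231  0.0732]
192 282 288 [ 0.5321 -0.323   0.0871]
195 283 288 [ 0.5325 -0.3227  0.1009]
198 283 289 [ 0.533  -0.3229  0.1118]
201 282 289 [ 0.5324 -0.3232  0.1219]
204 282 289 [ 0.5323 -0.3232  0.1322]
207 282 289 [ 0.5323 -0.3231  0.1425]
210 282 290 [ 0.5326 -0.3233  0.151 ]
213 282 290 [ 0.5326 -0.323   0.1604]
216 282 290 [ 0.5325 -0.3242  0.165 ]
219 282 290 [ 0.5325 -0.3268  0.1654]
222 284 288 [ 0.5325 -0.3295  0.1655]
[[ 0.53337002 -0.32569835  0.166     ]] [[ 0.53350049 -0.32591758  0.052     ]]
```

```bash
python3 -m pendant '{"series": [[0.05,-0.004,0.0015,0,0],[0.05,-0.004,0.0015,0,0],[0.05,0,0,0.025,0],[0.05,0,0,0.04,0],[0.05,0,0,0.04,0],[0.05,0,0,0.03,0],[0.05,0,0,0.014,0],[0.05,0,0,0,0],[0.05,0,0,0,0]]}' 10 && python3 -m pendant '{"series": [[0,0,0,0,0],[0,0,0,0,0],[0,0,0,0,0],[0,0,0,0,0]]}' 10
```

```text
t: 6.72
tcp_pos: [0.5336, -0.3282, 0.0921]
eef_rot: [0.707, 0.707, 0.0, 0.001]
contact_force: [0.8, -1.4, -0.1]
opening: 0.538
grasp_force: 0.0
t: 7.22
tcp_pos: [0.5328, -0.3274, 0.0908]
eef_rot: [0.707, 0.707, -0.0, 0.0]
contact_force: [0.1, -0.7, -0.7]
opening: 0.158
grasp_force: 0.0
```

```bash
python3 -m pendant '{"series": [[0,0,0,0,0],[0,0,0,0,0],[0,0,0,0,0],[0,0,0,0,0]]}' 10; python3 -m pendant '{"series": [[0,0,0,-0.01,0],[0,0,0,-0.02,0],[0,0,0,-0.03,0],[0,0,0,-0.03,0],[0,0,0,-0.01,0],[0,0,0,0,0]]}'; python3 -c "
from h import *
o,p=wrist();save(p,'w4');print(o['tcp_pos'])"
```

```text
t: 7.72
tcp_pos: [0.5328, -0.3274, 0.0907]
eef_rot: [0.707, 0.707, 0.0, 0.0]
contact_force: [-0.2, 0.1, -0.4]
opening: 0.095
grasp_force: 10.0
t: 8.48
tcp_pos: [0.5329, -0.3276, 0.1912]
eef_rot: [0.707, 0.707, 0.0, 0.001]
contact_force: [0.0, 0.8, -0.8]
opening: 0.097
grasp_force: 10.0
[ 0.53294311 -0.32757812  0.19123938]
```

View pics/w4.png

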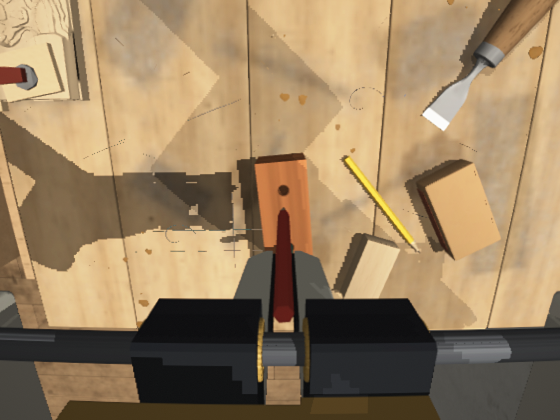

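Pencil held upright, tip at about (283,208), empty hole at (284,190). I'll carry it over to the ring.

```bash
python3 -m pendant '{"series": [[0,0.04,-0.004,0,0],[0,0.05,-0.005,0,0],[0,0.05,-0.005,0,0],[0,0.05,-0.006,0.01,0],[0,0.04,-0.005,0.02,0],[0,0.012,-0.001,0.025,0],[0,0,0,0,0],[0,0,0,0,0],[0,0,0,0,0]]}'; python3 - <<'E'
from h import *
o,p=wrist();t=o["tcp_pos"];print(t)
cv2.imwrite("pics/w5.png",cv2.resize(p["color"][120:270,180:380],None,fx=4,fy=4,interpolation=cv2.INTER_CUBIC)[:,:,::-1])
tw=np.array([t+[0,0,-.0807]]);M=p["camera_from_world"]
print("tip px pred",cv2.projectPoints(tw,cv2.Rodrigues(M[:3,:3])[0],M[:3,3],p["mtx"],p["dist"])[0].ravel())
for r in manip.silhouettes(p,"ring")[:1]:
    ys,xs=np.where(r["region"]);print(r["conf"],xs.min(),xs.max(),ys.min(),ys.max(),xs.mean(),ys.mean(),px2w(p,[[xs.mean(),ys.mean()]],.027))
E
```

```text
t: 9.65
tcp_pos: [0.5074, -0.0865, 0.1364]
eef_rot: [0.707, 0.707, 0.0, 0.001]
contact_force: [0.2, 0.4, 0.3]
opening: 0.096
grasp_force: 10.0
[ 0.50738431 -0.08651973  0.13636318]
tip px pred [282.97070901 207.43357077]
0.66 267 297 182 211 282.0717628705148 196.21528861154445 [[ 0.50655886 -0.08421231  0.027     ]]
```

View pics/w5.png

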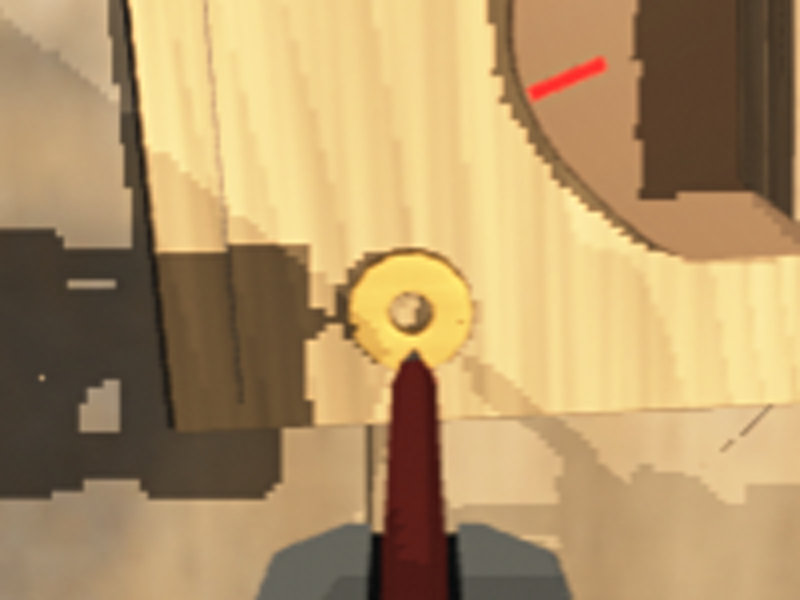

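Tip at crop (414,352), which agrees with the predicted pixel, and the ring hole at crop (411,312). I'll work out the exact offset and the pencil path.

```bash
cat > path.py <<'E'
from edge import *
from scipy.interpolate import UnivariateSpline
q=np.array([.5394,.052,.0648])
W1=px2w(p,np.c_[pts[:,2],pts[:,1]],.029)[:,:2]   # mask edge
ok=np.abs(W[:,0]-W1[:,0])<.0022
y,x=W[ok,1][::-1],W[ok,0][::-1]
s=UnivariateSpline(y,x,k=4,s=len(y)*(.0006)**2)
yy=np.arange(-.06,.165,.0005);d=s.derivative()(yy);n=np.c_[-np.ones_like(d),d]/np.sqrt(1+d*d)[:,None]  # outward (-x)
E_=np.c_[s(yy),yy]
ring=E_+n*.015; tip=E_+n*.0124
if __name__=="__main__":
    print("hole",px2w(wrist()[1],[[282.7,197.6]],.028)[0].round(4))
    Pr=inpat(ring,q);print(ok.sum(),len(ok),"resid",np.abs(s(y)-x).max())
    for i in range(20,len(yy),12):
        print("edge",(E_[i]*1e3).round(1),"tip",(tip[i]*1e3).round(1),"ring_pat_y",(Pr[i,1]*1e3).round(1))
E
python3 path.py
```

```text
hole [ 0.507  -0.0851  0.028 ]
95 100 resid 0.0015929380057346787
edge [540.9 -50. ] tip [531.3 -57.8] ring_pat_y -110.5
edge [536.8 -44. ] tip [526.  -50.2] ring_pat_y -102.3
edge [533.9 -38. ] tip [522.4 -42.6] ring_pat_y -94.2
edge [531.8 -32. ] tip [519.9 -35.3] ring_pat_y -86.4
edge [530.4 -26. ] tip [518.3 -28.4] ring_pat_y -79.2
edge [529.4 -20. ] tip [517.1 -21.8] ring_pat_y -72.4
edge [528.7 -14. ] tip [516.3 -15.4] ring_pat_y -65.9
edge [528.  -8.] tip [515.7  -9.2] ring_pat_y -59.6
edge [527.5  -2. ] tip [515.2  -3. ] ring_pat_y -53.4
edge [527.   4.] tip [514.7   3.2] ring_pat_y -47.1
edge [526.7  10. ] tip [514.3   9.5] ring_pat_y -40.7
edge [526.6  16. ] tip [514.2  16.1] ring_pat_y -33.9
edge [526.9  22. ] tip [514.6  23.1] ring_pat_y -26.9
edge [527.7  28. ] tip [515.5  30.2] ring_pat_y -19.6
edge [529.1  34. ] tip [517.1  37.3] ring_pat_y -12.4
edge [531.  40.] tip [519.4  44.3] ring_pat_y -5.3
edge [533.5  46. ] tip [522.3  51.2] ring_pat_y 1.6
edge [536.6  52. ] tip [525.6  57.9] ring_pat_y 8.1
edge [540.  58.] tip [529.3  64.3] ring_pat_y 14.4
edge [543.6  64. ] t
[... 177 characters left out ...]
ing_pat_y 35.8
edge [555.5  88. ] tip [543.7  91.6] ring_pat_y 40.1
edge [556.9  94. ] tip [544.7  95.9] ring_pat_y 44.0
edge [557.4 100. ] tip [545. 100.] ring_pat_y 47.6
edge [556.8 106. ] tip [544.6 103.9] ring_pat_y 51.2
edge [555.3 112. ] tip [543.6 108.1] ring_pat_y 55.0
edge [552.8 118. ] tip [541.7 112.5] ring_pat_y 59.2
edge [549.5 124. ] tip [539.  117.3] ring_pat_y 64.0
edge [545.2 130. ] tip [535.4 122.5] ring_pat_y 69.2
edge [540.4 136. ] tip [531.  127.9] ring_pat_y 74.8
edge [535. 142.] tip [525.9 133.6] ring_pat_y 80.7
edge [529.4 148. ] tip [520.4 139.5] ring_pat_y 86.9
edge [523.8 154. ] tip [514.7 145.6] ring_pat_y 93.4
edge [518.5 160. ] tip [509.  152.1] ring_pat_y 100.3
```

```bash
python3 -m pendant '{"series": [[0,0.0014,-0.0004,0,0],[0,0,0,0.01,0],[0,0,0,0.015,0],[0,0,0,0.006,0],[0,0,0,0.002,0],[0,0,0,0,0],[0,0,0,0,0]]}'; python3 - <<'E'
from h import *
for i in range(4):
    o,p=wrist();print(o["contact_force"].round(2),o["tcp_pos"].round(4))
cv2.imwrite("pics/w6.png",cv2.resize(p["color"][120:270,180:380],None,fx=4,fy=4,interpolation=cv2.INTER_CUBIC)[:,:,::-1])
E
```

```text
t: 10.68
tcp_pos: [0.5066, -0.0841, 0.103]
eef_rot: [0.707, 0.707, 0.0, 0.0]
contact_force: [0.1, 0.6, -0.1]
opening: 0.089
grasp_force: 10.0
[ 0.13  0.56 -0.11] [ 0.5066 -0.0841  0.103 ]
[0.49 0.11 0.02] [ 0.5066 -0.0841  0.103 ]
[ 0.36  0.91 -0.66] [ 0.5065 -0.0841  0.103 ]
[ 1.48 -0.54 -0.17] [ 0.5065 -0.084   0.103 ]
```

```bash
cat > f.py <<'E'
from h import *
F=[];
for i in range(6):
    o=manip.get_obs();F.append(o["contact_force"]);p=manip.read_camera("top")
F=np.array(F);print("t",round(float(o["t"]),2),"F",F.mean(0).round(2),"+-",(F.std(0)/6**.5).round(2),"tcp",o["tcp_pos"].round(4),"op",round(float(o["opening"])*93,1))
E
python3 -m pendant '{"series": [[0,0,0,0.001,0],[0,0,0,0.001,0],[0,0,0,0,0]]}'|sed -n 2,4p;python3 f.py; python3 -m pendant '{"series": [[0,0,0,0.001,0],[0,0,0,0,0]]}'|sed -n 2,4p;python3 f.py
```

```text
tcp_pos: [0.5062, -0.084, 0.1006]
eef_rot: [0.707, 0.707, -0.0, -0.0]
contact_force: [-0.6, -0.5, -0.0]
t 11.5 F [ 0.16 -0.12 -0.02] +- [0.21 0.2  0.13] tcp [ 0.5063 -0.084   0.1006] op 8.7
tcp_pos: [0.5065, -0.0841, 0.1]
eef_rot: [0.707, 0.707, 0.0, 0.0]
contact_force: [-0.2, 0.3, 2.6]
t 12.05 F [-0.29  0.    3.74] +- [0.13 0.19 0.32] tcp [ 0.5065 -0.0841  0.0999] op 8.5
```

View pics/w6.png

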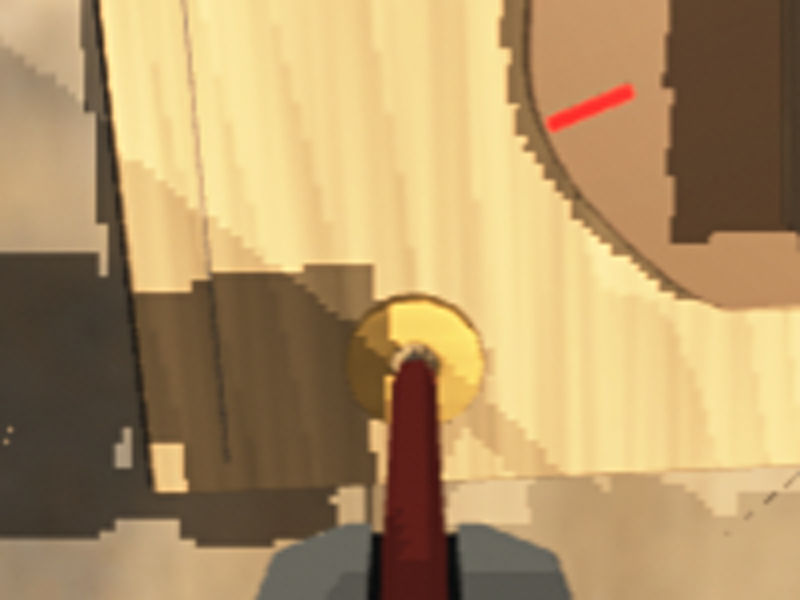

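Point is down inside the ring with about 3.7 N on the wood. I'll bring the ring up to the edge by the red tick.

```bash
python3 -m pendant '{"series": [[0,0.002,0,0,0],[0,0.005,0,0,0],[0,0.006,0,0,0],[0,0.006,0.001,0,0],[0,0.006,0.001,0,0],[0,0.006,0.001,0,0],[0,0.006,0.001,0,0],[0,0.005,0.001,0,0],[0,0.004,0.001,0,0],[0,0,0.001,0,0],[0,0,0.001,0,0],[0,0,0,0,0]]}'|sed -n 2,4p; python3 f.py; python3 -m pendant '{"series": [[0,0,0.0015,0,0],[0,0,0.001,0,0],[0,0,0,0,0]]}'|sed -n 2,4p;python3 f.py
```

```text
tcp_pos: [0.5143, -0.0381, 0.0996]
eef_rot: [0.707, 0.707, -0.0, -0.0]
contact_force: [-0.0, -0.5, -0.1]
t 13.85 F [-0.46 -0.05  0.11] +- [0.15 0.18 0.12] tcp [ 0.5142 -0.0381  0.0996] op 8.0
tcp_pos: [0.5168, -0.038, 0.0996]
eef_rot: [0.707, 0.707, -0.0, 0.0]
contact_force: [0.1, -0.0, -0.0]
t 14.53 F [-0.21 -0.36 -0.41] +- [0.26 0.18 0.15] tcp [ 0.5168 -0.038   0.0997] op 7.9
```

```bash
python3 - <<'E'
from h import *
o,p=wrist();t=o["tcp_pos"];M=p["camera_from_world"]
print(cv2.projectPoints(np.array([t+[0,0,-.08]]),cv2.Rodrigues(M[:3,:3])[0],M[:3,3],p["mtx"],p["dist"])[0].ravel())
cv2.imwrite("pics/w7.png",cv2.resize(p["color"][140:340,190:390],None,fx=3,fy=3,interpolation=cv2.INTER_CUBIC)[:,:,::-1])
E
```

```text
[283.08166942 207.7277292 ]
```

View pics/w7.png

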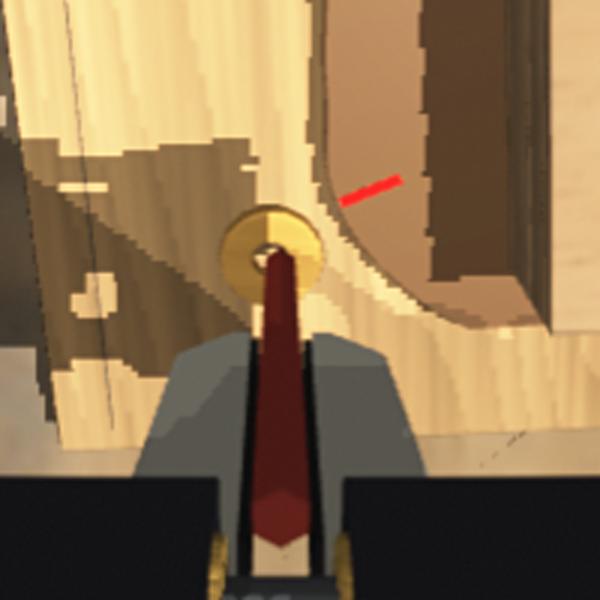

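The tip trails about 14 mm behind in y: at 10 N grip the pencil has swivelled about the closing axis, so the point has just lost the wood. I'll straighten it by bringing the gripper back with the point planted and a light grip, then grip hard.

```bash
python3 -m pendant '{"series": [[0,0,0,0.0006,0],[0,0,0,0.0006,0],[0,-0.001,-0.0005,0,0],[0,-0.002,-0.0005,0,0],[0,-0.003,0,0,0],[0,-0.003,0,0,0],[0,-0.003,0,0,0],[0,-0.002,0,0,0],[0,0,0,0,0]]}' 5|sed -n 2,4p; python3 f.py; python3 -m pendant '{"series": [[0,0,0,0,0],[0,0,0,0,0],[0,0,0,0,0]]}' 40 |sed -n 2,6p; cat > tip.py <<'E'
from h import *
import sys
from red import red
o,p=wrist();t=o["tcp_pos"];M=p["camera_from_world"]
for L in(.0775,.0795,.0815): print("pred",L,cv2.projectPoints(np.array([t+[0,0,-L]]),cv2.Rodrigues(M[:3,:3])[0],M[:3,3],p["mtx"],p["dist"])[0].ravel().round(1),end=" ")
w=red(p,(255,315,150,330));ys,xs=np.where(w)
def row(r): 
    a=np.where(w[r])[0]; return (a.mean().round(1),len(a))
print("\nred top row",ys.min(),[ (r,row(r)) for r in range(ys.min(),ys.max(),12)],"bottom",ys.max())
m=manip.silhouettes(p,"ring")
if m: 
    ys,xs=np.where(m[0]["region"]);print("ring",m[0]["conf"].__round__(2),xs.min(),xs.max(),ys.min(),ys.max(),"ctr",px2w(p,[[(xs.min()+xs.max())/2,ys.min()+.5*(xs.max()-xs.min())]],.028)[0].round(4))
E
python3 tip.py
```

```text
tcp_pos: [0.5158, -0.0522, 0.0984]
eef_rot: [0.707, 0.707, 0.0, 0.0]
contact_force: [1.0, 0.8, 1.9]
t 16.0 F [1.42 0.58 2.1 ] +- [0.31 0.12 0.17] tcp [ 0.5158 -0.0519  0.0984] op 8.2
tcp_pos: [0.5148, -0.0521, 0.0982]
eef_rot: [0.707, 0.707, -0.001, -0.001]
contact_force: [-2.7, -2.1, 4.7]
opening: 0.085
grasp_force: 40.0
pred 0.0775 [283.3 208.6] pred 0.0795 [283.3 207.9] pred 0.0815 [283.3 207.2] 
red top row 186 [(186, (np.float64(314.0), 1)), (198, (np.float64(nan), 0)), (210, (np.float64(nan), 0)), (222, (np.float64(282.5), 10)), (234, (np.float64(282.5), 10)), (246, (np.float64(282.5), 12)), (258, (np.float64(283.0), 13)), (270, (np.float64(283.0), 15)), (282, (np.float64(283.0), 17)), (294, (np.float64(283.0), 17)), (306, (np.float64(283.0), 19)), (318, (np.float64(283.0), 19))] bottom 325
ring 0.66 266 300 193 224 ctr [ 0.5146 -0.0511  0.028 ]tip.py:8: RuntimeWarning: Mean of empty slice.
  a=np.where(w[r])[0]; return (a.mean().round(1),len(a))
  ret = ret.dtype.type(ret / rcount)
```

```bash
python3 f.py; python3 -m pendant '{"series": [[0,0.001,0,-0.0002,0],[0,0.002,0,0,0],[0,0.003,0,0,0],[0,0.003,0,0,0],[0,0.003,0,0,0],[0,0.002,0,0,0],[0,0.001,0,0,0],[0,0,0,0,0]]}'|sed -n 2,4p; python3 f.py; python3 tip.py 2>/dev/null
```

```text
t 16.77 F [-2.91 -0.49  4.16] +- [0.23 0.23 0.2 ] tcp [ 0.5155 -0.0519  0.0983] op 7.7
tcp_pos: [0.5157, -0.0367, 0.0987]
eef_rot: [0.707, 0.707, 0.0, -0.0]
contact_force: [-0.2, -1.3, 1.6]
t 18.07 F [ 0.23 -0.57  1.34] +- [0.2  0.24 0.19] tcp [ 0.5157 -0.0369  0.0987] op 7.7
pred 0.0775 [283.1 208.6] pred 0.0795 [283.1 207.9] pred 0.0815 [283.1 207.3] 
red top row 203 [(203, (np.float64(314.0), 1)), (215, (np.float64(283.0), 9)), (227, (np.float64(283.0), 9)), (239, (np.float64(283.5), 10)), (251, (np.float64(283.0), 11)), (263, (np.float64(283.0), 15)), (275, (np.float64(283.0), 15)), (287, (np.float64(283.5), 16)), (299, (np.float64(283.0), 17)), (311, (np.float64(283.0), 19)), (323, (np.float64(283.0), 11))] bottom 325
ring 0.92 266 300 196 228 ctr [ 0.5156 -0.0386  0.028 ]
```

```bash
python3 -m pendant '{"series": [[0,0,0.0015,0.0001,0],[0,0,0.0015,0,0],[0,0,0.0005,0,0],[0,0,0,0,0]]}'|sed -n 2,4p; python3 f.py;  python3 -m pendant '{"series": [[0,0,0.0007,0,0],[0,0,0,0,0]]}'|sed -n 2,4p; python3 f.py
```

```text
tcp_pos: [0.5191, -0.0369, 0.0984]
eef_rot: [0.707, 0.707, -0.0, -0.0]
contact_force: [-2.9, 0.1, 3.5]
t 18.98 F [-2.38  0.04  2.17] +- [0.11 0.18 0.27] tcp [ 0.5194 -0.037   0.0985] op 7.9
tcp_pos: [0.5198, -0.037, 0.0985]
eef_rot: [0.707, 0.707, -0.0, -0.0]
contact_force: [-2.9, 0.7, 2.7]
t 19.52 F [-2.72  0.32  2.38] +- [0.24 0.11 0.14] tcp [ 0.5199 -0.037   0.0985] op 7.9
```

```bash
python3 tip.py 2>/dev/null|tail -1; python3 - <<'E'
from h import *
o,p=wrist()
cv2.imwrite("pics/w8.png",cv2.resize(p["color"][120:270,220:370],None,fx=4,fy=4,interpolation=cv2.INTER_CUBIC)[:,:,::-1])
E
```

```text
ring 0.75 263 297 195 227 ctr [ 0.5173 -0.0378  0.028 ]
```

View pics/w8.png

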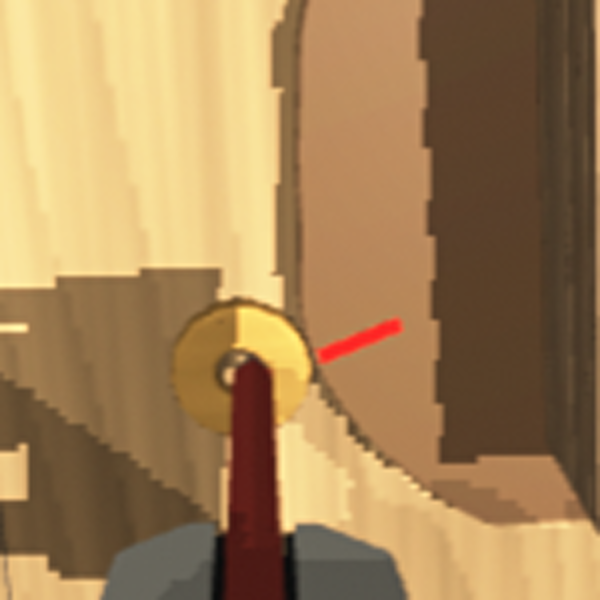

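The ring bears on the edge at the red tick (crop (318,357)). A small planner will turn the path into rows from the current position.

```bash
cat > nxt.py <<'E'
from path import *
import sys
bias=float(sys.argv[1])*1e-3;step=float(sys.argv[2])*1e-3;N=int(sys.argv[3])  # bias: + = into the edge
t=manip.get_obs()["tcp_pos"][:2]
i=np.hypot(*(tip-t).T).argmin();print("tcp",t.round(4),"dev into edge mm",(-(t-tip[i])@n[i]*1e3).round(2),"normal",n[i].round(2))
L=np.r_[0,np.cumsum(np.hypot(*np.diff(tip,axis=0).T))]
S=L[i]+step*np.arange(1,N+1)
P=np.array([[np.interp(s,L,(tip-n*bias)[:,k]) for k in(0,1)] for s in S])
D=np.diff(np.vstack([t,P]),axis=0)*1e3
for a,b in zip(D,P): print("tx %.1f ty %.1f"%(a[1],a[0]),b.round(4))
k=np.argmin(np.hypot(*(tip-P[-1]).T));print("ring pat y at end",inpat(ring[k:k+1],q)[0,1].round(4))
E
python3 nxt.py -0.3 2.5 9
```

```text
tcp [ 0.5199 -0.037 ] dev into edge mm -0.46 normal [-0.96 -0.29]
tx 2.2 ty -0.4 [ 0.5194 -0.0348]
tx 2.4 ty -0.6 [ 0.5188 -0.0324]
tx 2.4 ty -0.5 [ 0.5183 -0.0299]
tx 2.5 ty -0.5 [ 0.5178 -0.0275]
tx 2.5 ty -0.4 [ 0.5173 -0.025 ]
tx 2.5 ty -0.4 [ 0.517  -0.0225]
tx 2.5 ty -0.3 [ 0.5166 -0.02  ]
tx 2.5 ty -0.3 [ 0.5163 -0.0176]
tx 2.5 ty -0.3 [ 0.516  -0.0151]
ring pat y at end -0.0653
```

```bash
python3 -m pendant '{"series": [[0,0.0015,-0.0003,0,0],[0,0.0025,-0.0005,0,0],[0,0.0024,-0.0006,0,0],[0,0.0024,-0.0005,0,0],[0,0.0025,-0.0005,0,0],[0,0.0025,-0.0004,0,0]]}'|sed -n 2,4p; python3 f.py;python3 tip.py 2>/dev/null|tail -1; python3 nxt.py -0.3 2.5 10
```

```text
tcp_pos: [0.5176, -0.023, 0.0987]
eef_rot: [0.707, 0.707, 0.0, 0.0]
contact_force: [-0.2, -1.8, 1.3]
t 20.73 F [-0.04  0.1   1.16] +- [0.18 0.38 0.09] tcp [ 0.5174 -0.0227  0.0987] op 7.6
ring 0.91 263 297 194 226 ctr [ 0.5148 -0.0227  0.028 ]
tcp [ 0.5173 -0.0229] dev into edge mm -0.01 normal [-0.99 -0.15]
tx 2.5 ty -0.6 [ 0.5167 -0.0204]
tx 2.5 ty -0.3 [ 0.5163 -0.0179]
tx 2.5 ty -0.3 [ 0.516  -0.0154]
tx 2.5 ty -0.3 [ 0.5158 -0.0129]
tx 2.5 ty -0.3 [ 0.5155 -0.0105]
tx 2.5 ty -0.2 [ 0.5153 -0.008 ]
tx 2.5 ty -0.2 [ 0.5151 -0.0055]
tx 2.5 ty -0.2 [ 0.5148 -0.003 ]
tx 2.5 ty -0.2 [ 5.146e-01 -5.000e-04]
tx 2.5 ty -0.2 [0.5145 0.002 ]
ring pat y at end -0.0482
```

```bash
python3 -m pendant '{"series": [[0,0,0.0005,0.0002,0],[0,0,0.0005,0,0],[0,0,0,0,0]]}'|sed -n 2,4p; python3 f.py;python3 tip.py 2>/dev/null|tail -1
```

```text
tcp_pos: [0.5178, -0.023, 0.0983]
eef_rot: [0.707, 0.707, -0.0, -0.0]
contact_force: [-1.9, 1.2, 3.6]
t 21.5 F [-1.39  1.61  3.58] +- [0.13 0.3  0.23] tcp [ 0.5179 -0.0231  0.0983] op 7.8
ring 0.9 263 296 193 227 ctr [ 0.5149 -0.0217  0.028 ]
```

```bash
python3 -m pendant '{"series": [[0,0,0.0006,-0.0001,0],[0,0,0,0,0]]}'|sed -n 2,4p; python3 f.py; python3 -m pendant '{"series": [[0,0.0015,-0.0002,0,0],[0,0.0025,-0.0003,0,0],[0,0.0025,-0.0003,0,0],[0,0.0025,-0.0003,0,0],[0,0.0025,-0.0003,0,0]]}'|sed -n 2,4p; python3 f.py;python3 tip.py 2>/dev/null|tail -1;  python3 nxt.py 0.8 2.5 10
```

```text
tcp_pos: [0.5182, -0.0231, 0.0983]
eef_rot: [0.707, 0.707, -0.0, -0.0]
contact_force: [-1.8, 1.3, 4.4]
t 22.15 F [-2.79  1.76  4.34] +- [0.25 0.21 0.23] tcp [ 0.5183 -0.0231  0.0983] op 7.8
tcp_pos: [0.518, -0.0118, 0.0986]
eef_rot: [0.707, 0.707, 0.0, 0.001]
contact_force: [-1.7, -3.1, 1.7]
t 23.07 F [-0.88 -0.75  2.04] +- [0.21 0.47 0.18] tcp [ 0.5179 -0.0112  0.0986] op 7.9
ring 0.67 263 296 193 226 ctr [ 0.5149 -0.0099  0.028 ]
tcp [ 0.5178 -0.0113] dev into edge mm 1.87 normal [-0.99 -0.1 ]
tx 2.1 ty -1.3 [ 0.5165 -0.0092]
tx 2.5 ty -0.2 [ 0.5163 -0.0067]
tx 2.5 ty -0.2 [ 0.5161 -0.0042]
tx 2.5 ty -0.2 [ 0.5158 -0.0017]
tx 2.5 ty -0.2 [0.5157 0.0008]
tx 2.5 ty -0.2 [0.5155 0.0032]
tx 2.5 ty -0.2 [0.5153 0.0057]
tx 2.5 ty -0.1 [0.5152 0.0082]
tx 2.5 ty -0.1 [0.5151 0.0107]
tx 2.5 ty -0.1 [0.515  0.0132]
ring pat y at end -0.0368
```

```bash
cat > gap.py <<'E'
from h import *
o,p=wrist()
mr=manip.silhouettes(p,"ring");mp=manip.silhouettes(p,"pattern")
print("conf",[round(m[0]["conf"],2) if m else None for m in(mr,mp)])
if mr and mp:
    c,_=cv2.findContours(mr[0]["region"].astype(np.uint8),cv2.RETR_EXTERNAL,cv2.CHAIN_APPROX_NONE)
    c=max(c,key=len)[:,0].astype(float);Wr=px2w(p,c,.028)[:,:2]
    from scipy.optimize import least_squares
    f=least_squares(lambda q:np.hypot(*(Wr-q).T)-.0150,Wr.mean(0)+[0,.001],loss="soft_l1",f_scale=.0005)
    ys,xs=np.where(mp[0]["region"]);Wp=px2w(p,np.c_[xs,ys],.029)[:,:2]
    d=np.hypot(*(Wp-f.x).T);k=np.argsort(d)[:5]
    print("ring",f.x.round(4),"dist",(d[k].mean()*1e3).round(1),"contact pt",Wp[k].mean(0).round(4),"tcp",o["tcp_pos"].round(4))
E
python3 gap.py; python3 gap.py
```

```text
conf [0.55, 0.83]
ring [ 0.5149 -0.0104] dist 15.4 contact pt [ 0.5301 -0.0096] tcp [ 0.5178 -0.0113  0.0986]
conf [0.72, 0.77]
ring [ 0.5151 -0.0106] dist 14.2 contact pt [ 0.5293 -0.0102] tcp [ 0.5177 -0.0114  0.0986]
```

```bash
python3 -m pendant '{"series": [[0,0.0015,0.0001,0,0],[0,0.0025,-0.0001,0,0],[0,0.0025,-0.0002,0,0],[0,0.0025,-0.0002,0,0],[0,0.0025,-0.0002,0,0]]}'|sed -n 2,4p; python3 f.py;python3 gap.py;  python3 nxt.py 1.2 2.5 3
```

```text
tcp_pos: [0.5168, -0.0002, 0.0985]
eef_rot: [0.707, 0.707, -0.0, 0.0]
contact_force: [1.0, -2.7, 3.1]
t 24.4 F [ 0.2  -1.03  2.87] +- [0.16 0.36 0.18] tcp [5.167e-01 4.000e-04 9.850e-02] op 7.6
conf [0.85, 0.66]
ring [5.141e-01 4.000e-04] dist 15.0 contact pt [ 0.529  -0.0009] tcp [5.166e-01 4.000e-04 9.840e-02]
tcp [5.167e-01 3.000e-04] dev into edge mm 1.76 normal [-1.   -0.08]
tx 2.4 ty -0.7 [0.5159 0.0026]
tx 2.5 ty -0.2 [0.5158 0.0051]
tx 2.5 ty -0.1 [0.5156 0.0076]
ring pat y at end -0.0429
```

```bash
python3 -m pendant '{"series": [[0,0,0.0006,0,0],[0,0,0.0005,0,0],[0,0,0,0,0]]}'|sed -n 2,4p; python3 f.py;python3 gap.py
```

```text
tcp_pos: [0.5172, 0.0001, 0.0983]
eef_rot: [0.707, 0.707, -0.0, -0.001]
contact_force: [-1.4, 1.1, 3.9]
t 25.23 F [-2.2   1.67  4.51] +- [0.24 0.22 0.18] tcp [0.5173 0.     0.0983] op 7.9
conf [0.83, 0.92]
ring [5.14e-01 4.00e-04] dist 14.9 contact pt [5.288e-01 5.000e-04] tcp [ 0.5173 -0.      0.0983]
```

```bash
python3 -m pendant '{"series": [[0,0.0015,0,-0.0001,0],[0,0.0025,-0.0001,0,0],[0,0.0025,-0.0001,0,0],[0,0.0025,-0.0001,0,0],[0,0.0025,-0.0001,0,0]]}'|sed -n 2,4p; python3 f.py;python3 gap.py; python3 -m pendant '{"series": [[0,0.0015,0,0,0],[0,0.0025,-0.0001,0,0],[0,0.0025,-0.0001,0,0],[0,0.0025,-0.0001,0,0],[0,0.0025,0,0,0]]}'|sed -n 2,4p; python3 f.py;python3 gap.py;
```

```text
tcp_pos: [0.5175, 0.0109, 0.0985]
eef_rot: [0.707, 0.707, -0.0, 0.0]
contact_force: [-1.6, -2.8, 1.4]
t 26.3 F [-2.45 -1.53  2.04] +- [0.23 0.23 0.18] tcp [0.5176 0.0116 0.0985] op 8.0
conf [0.94, 0.89]
ring [0.514 0.014] dist 14.3 contact pt [0.5282 0.0146] tcp [0.5175 0.0116 0.0985]
tcp_pos: [0.5175, 0.0232, 0.0986]
eef_rot: [0.707, 0.707, 0.0, 0.0]
contact_force: [-1.4, -1.3, 1.9]
t 27.38 F [-1.27 -0.32  1.94] +- [0.14 0.26 0.05] tcp [0.5173 0.0234 0.0986] op 7.8
conf [0.98, 0.64]
ring [0.5141 0.0259] dist 15.7 contact pt [0.5297 0.0264] tcp [0.5173 0.0234 0.0986]
```

```bash
python3 -m pendant '{"series": [[0,0,0.0006,0,0],[0,0,0,0,0]]}'|sed -n 2,4p; python3 f.py;python3 gap.py; python3 nxt.py 2 2.5 16
```

```text
tcp_pos: [0.5176, 0.0231, 0.0985]
eef_rot: [0.707, 0.707, 0.0, -0.0]
contact_force: [-2.1, 2.5, 3.4]
t 28.07 F [-1.87  1.81  2.84] +- [0.11 0.22 0.2 ] tcp [0.5176 0.0229 0.0985] op 7.8
conf [0.91, 0.97]
ring [0.514  0.0259] dist 15.0 contact pt [0.5288 0.0243] tcp [0.5176 0.0229 0.0985]
tcp [0.5176 0.0229] dev into edge mm 3.04 normal [-1.    0.09]
tx 2.4 ty -0.8 [0.5168 0.0253]
tx 2.4 ty 0.3 [0.5171 0.0277]
tx 2.4 ty 0.4 [0.5175 0.0301]
tx 2.4 ty 0.5 [0.518  0.0325]
tx 2.4 ty 0.6 [0.5185 0.0349]
tx 2.4 ty 0.6 [0.5192 0.0373]
tx 2.3 ty 0.7 [0.5199 0.0396]
tx 2.3 ty 0.8 [0.5206 0.0419]
tx 2.3 ty 0.8 [0.5215 0.0442]
tx 2.3 ty 0.9 [0.5224 0.0465]
tx 2.3 ty 1.0 [0.5234 0.0487]
tx 2.2 ty 1.0 [0.5244 0.051 ]
tx 2.2 ty 1.1 [0.5254 0.0532]
tx 2.2 ty 1.1 [0.5266 0.0554]
tx 2.2 ty 1.2 [0.5277 0.0575]
tx 2.2 ty 1.2 [0.5289 0.0597]
ring pat y at end 0.0108
```

```bash
python3 -m pendant '{"series": [[0,0.0014,0,0,0],[0,0.0024,0.0002,0,0],[0,0.0024,0.0004,0,0],[0,0.0024,0.0004,0,0],[0,0.0024,0.0005,0,0]]}'|sed -n 2,4p; python3 f.py;python3 gap.py; python3 -m pendant '{"series": [[0,0.0016,0.0004,0,0],[0,0.0024,0.0006,0,0],[0,0.0023,0.0007,0,0],[0,0.0023,0.0008,0,0]]}'|sed -n 2,4p; python3 f.py;python3 gap.py; python3 nxt.py 2 2.5 6
```

```text
tcp_pos: [0.5183, 0.0332, 0.0984]
eef_rot: [0.707, 0.707, -0.001, -0.0]
contact_force: [-3.8, -3.1, 3.7]
t 29.15 F [-4.14 -1.49  4.14] +- [0.2  0.33 0.14] tcp [0.5186 0.0341 0.0984] op 8.0
conf [0.77, 0.85]
ring [0.5148 0.0377] dist 14.8 contact pt [0.5291 0.0344] tcp [0.5186 0.0341 0.0984]
tcp_pos: [0.5208, 0.0415, 0.0983]
eef_rot: [0.707, 0.707, -0.001, -0.0]
contact_force: [-5.7, -4.0, 5.3]
t 30.1 F [-5.81 -2.38  4.39] +- [0.17 0.36 0.24] tcp [0.5209 0.0422 0.0983] op 7.9
conf [0.58, 0.94]
ring [0.5167 0.0435] dist 14.5 contact pt [0.53   0.0377] tcp [0.521  0.0422 0.0984]
tcp [0.5209 0.0423] dev into edge mm 2.17 normal [-0.94  0.34]
tx 2.5 ty 0.8 [0.5217 0.0448]
tx 2.3 ty 0.9 [0.5226 0.0471]
tx 2.2 ty 1.0 [0.5236 0.0493]
tx 2.2 ty 1.0 [0.5246 0.0515]
tx 2.2 ty 1.1 [0.5257 0.0537]
tx 2.2 ty 1.1 [0.5269 0.0559]
ring pat y at end 0.0071
```

```bash
python3 -m pendant '{"series": [[0,0.0,-0.0012,-0.0001,0],[0,0,0,0,0]]}'|sed -n 2,4p; python3 f.py;python3 gap.py
```

```text
tcp_pos: [0.5205, 0.0425, 0.0985]
eef_rot: [0.707, 0.707, 0.0, -0.0]
contact_force: [-3.6, -0.6, 2.0]
t 30.8 F [-3.31 -0.97  1.91] +- [0.15 0.28 0.19] tcp [0.5205 0.0425 0.0986] op 7.7
conf [0.86, 0.94]
ring [0.5168 0.0452] dist 15.1 contact pt [0.5312 0.0411] tcp [0.5205 0.0425 0.0986]
```

```bash
python3 -m pendant '{"series": [[0,0.0015,0.0003,0,0],[0,0.0023,0.0008,0,0],[0,0.0022,0.0009,0,0]]}'|sed -n 2,4p; python3 f.py;python3 gap.py; python3 -m pendant '{"series": [[0,0.0015,0.0005,0,0],[0,0.0022,0.001,0,0],[0,0.0022,0.0011,0,0]]}'|sed -n 2,4p; python3 f.py;python3 gap.py; python3 nxt.py 2 2.5 12
```

```text
tcp_pos: [0.523, 0.0489, 0.0987]
eef_rot: [0.707, 0.707, 0.001, 0.0]
contact_force: [-2.2, 0.4, 0.3]
t 31.62 F [-1.14  1.15  0.17] +- [0.23 0.25 0.22] tcp [0.5232 0.0488 0.0988] op 7.7
conf [0.66, 0.77]
ring [0.521  0.0532] dist 14.7 contact pt [0.5326 0.0446] tcp [0.5231 0.0487 0.0988]
tcp_pos: [0.5254, 0.0541, 0.0988]
eef_rot: [0.707, 0.707, -0.0, 0.0]
contact_force: [-0.2, -1.4, 0.3]
t 32.45 F [-0.17 -0.06  0.21] +- [0.11 0.27 0.15] tcp [0.5255 0.0545 0.0988] op 7.8
conf [0.91, 0.65]
ring [0.5225 0.0561] dist 15.3 contact pt [0.534  0.0463] tcp [0.5255 0.0544 0.0988]
tcp [0.5254 0.0544] dev into edge mm 1.38 normal [-0.89  0.46]
tx 2.0 ty 1.8 [0.5271 0.0564]
tx 2.2 ty 1.2 [0.5283 0.0586]
tx 2.2 ty 1.2 [0.5295 0.0607]
tx 2.1 ty 1.2 [0.5308 0.0629]
tx 2.1 ty 1.3 [0.532 0.065]
tx 2.1 ty 1.3 [0.5333 0.0672]
tx 2.1 ty 1.3 [0.5346 0.0693]
tx 2.1 ty 1.3 [0.5359 0.0714]
tx 2.2 ty 1.3 [0.5372 0.0736]
tx 2.2 ty 1.3 [0.5385 0.0758]
tx 2.2 ty 1.3 [0.5397 0.078 ]
tx 2.2 ty 1.2 [0.541  0.0802]
ring pat y at end 0.0306
```

```bash
python3 -m pendant '{"series": [[0,-0.0002,0.0005,0.0003,0],[0,-0.0001,0.0004,0,0],[0,0,0,0,0]]}'|sed -n 2,4p; python3 f.py;python3 gap.py
```

```text
tcp_pos: [0.5258, 0.0542, 0.0984]
eef_rot: [0.707, 0.707, -0.0, -0.0]
contact_force: [-1.4, 1.2, 3.5]
t 33.27 F [-1.09  0.84  3.31] +- [0.14 0.17 0.13] tcp [0.5259 0.0541 0.0984] op 7.9
conf [0.66, 0.89]
ring [0.5227 0.0564] dist 14.3 contact pt [0.5355 0.0507] tcp [0.5259 0.0541 0.0984]
```

Contact is good again. On into the hollow.

```bash
python3 -m pendant '{"series": [[0,0.0012,0.001,0,0],[0,0.0021,0.0013,0,0],[0,0.0022,0.0013,0,0],[0,0.0021,0.0013,0,0]]}'|sed -n 2,4p; python3 f.py;python3 gap.py; python3 -m pendant '{"series": [[0,0.0012,0.0009,0,0],[0,0.0021,0.0013,0,0],[0,0.0021,0.0013,0,0]]}'|sed -n 2,4p; python3 f.py;python3 gap.py; python3 nxt.py 2 2.5 12
```

```text
tcp_pos: [0.5298, 0.0599, 0.0982]
eef_rot: [0.707, 0.707, -0.002, 0.0]
contact_force: [-4.7, -4.3, 5.7]
t 34.23 F [-3.64 -2.59  5.35] +- [0.31 0.44 0.17] tcp [0.5302 0.0607 0.0982] op 7.7
conf [0.82, 0.6]
ring [0.5269 0.0644] dist 15.3 contact pt [0.5397 0.0566] tcp [0.5302 0.0608 0.0982]
tcp_pos: [0.5334, 0.0656, 0.0982]
eef_rot: [0.707, 0.707, -0.002, 0.0]
contact_force: [-4.0, -4.4, 5.3]
t 35.05 F [-3.4  -2.92  4.76] +- [0.15 0.34 0.19] tcp [0.5342 0.0665 0.0983] op 7.8
conf [0.58, 0.7]
ring [0.5308 0.0686] dist 14.8 contact pt [0.5449 0.0647] tcp [0.5342 0.0665 0.0983]
tcp [0.5344 0.0669] dev into edge mm 3.0 normal [-0.86  0.52]
tx 2.6 ty 0.4 [0.5348 0.0695]
tx 2.1 ty 1.3 [0.5361 0.0717]
tx 2.2 ty 1.3 [0.5373 0.0738]
tx 2.2 ty 1.3 [0.5386 0.076 ]
tx 2.2 ty 1.3 [0.5399 0.0782]
tx 2.2 ty 1.2 [0.5411 0.0804]
tx 2.3 ty 1.2 [0.5422 0.0827]
tx 2.3 ty 1.1 [0.5433 0.085 ]
tx 2.4 ty 1.0 [0.5443 0.0874]
tx 2.5 ty 0.9 [0.5452 0.0899]
tx 2.5 ty 0.7 [0.546  0.0924]
tx 2.6 ty 0.6 [0.5465 0.095 ]
ring pat y at end 0.0434
```

```bash
python3 -m pendant '{"series": [[0,0.0014,0.0005,-0.0001,0],[0,0.0021,0.0012,0,0],[0,0.0022,0.0013,0,0]]}'|sed -n 2,4p; python3 f.py;python3 gap.py; python3 -m pendant '{"series": [[0,0.0014,0.0006,0,0],[0,0.0022,0.0012,0,0]]}'|sed -n 2,4p; python3 f.py;python3 gap.py; python3 nxt.py 2 2.5 12
```

```text
tcp_pos: [0.537, 0.0728, 0.0983]
eef_rot: [0.707, 0.707, -0.0, -0.0]
contact_force: [-3.8, -3.1, 4.4]
t 35.88 F [-2.6 -1.2  3.5] +- [0.3  0.44 0.28] tcp [0.5377 0.0734 0.0984] op 7.7
conf [0.83, 0.74]
ring [0.5357 0.0781] dist 14.7 contact pt [0.5488 0.0721] tcp [0.5377 0.0734 0.0984]
tcp_pos: [0.5392, 0.0758, 0.0984]
eef_rot: [0.707, 0.707, -0.0, 0.0]
contact_force: [-2.6, -2.1, 2.0]
tcp [0.5395 0.0762] dev into edge mm 2.65 normal [-0.87  0.5 ]
tx 2.7 ty 0.8 [0.5402 0.0789]
tx 2.2 ty 1.2 [0.5414 0.0811]
tx 2.3 ty 1.1 [0.5426 0.0834]
tx 2.3 ty 1.1 [0.5437 0.0858]
tx 2.4 ty 1.0 [0.5446 0.0882]
tx 2.5 ty 0.8 [0.5455 0.0907]
tx 2.5 ty 0.7 [0.5462 0.0932]
tx 2.6 ty 0.5 [0.5467 0.0958]
tx 2.7 ty 0.3 [0.5469 0.0985]
tx 2.7 ty -0.0 [0.5469 0.1012]
tx 2.7 ty -0.3 [0.5467 0.1039]
tx 2.6 ty -0.5 [0.5461 0.1065]
ring pat y at end 0.0531Traceback (most recent call last):
  File "f.py", line 4, in <module>
    o=manip.get_obs();F.append(o["contact_force"]);p=manip.read_camera("top")
                                                     ~~~~~~~~~~~~~~~~~^^^^^^^
ValueError: 200 camera calls are used up
Traceback (most recent call last):
  File "gap.py", line 2, in <module>
    o,p=wrist()
        ~~~~~^^
  File "h.py", line 12, in wrist
    o=manip.get_obs();p=manip.read_camera("wrist")
                        ~~~~~~~~~~~~~~~~~^^^^^^^^^
ValueError: 200 camera calls are used up
```

The camera budget is used up, so from here I'll go by force readings and the mapped path.

```bash
Z='"series": [[0,0,0,0,0]]'; sed -i 's/^t=manip.*/o=manip.get_obs();t=o["tcp_pos"][:2];print("t",o["t"],"z",o["tcp_pos"][2].round(4),"F",o["contact_force"].round(1))/' nxt.py
python3 -m pendant '{"series": [[0,0,0,0,0]]}'|grep force; python3 -m pendant '{"series": [[0,0,0,0,0]]}'|grep force; python3 nxt.py 2.4 2.5 0 2>/dev/null|head -2;  python3 -m pendant '{"series": [[0,0.0016,0.0007,0,0],[0,0.0022,0.0012,0,0],[0,0.0023,0.0011,0,0],[0,0,0,0,0]]}'|grep force;  python3 -m pendant '{"series": [[0,0,0,0,0]]}'|grep force; python3 nxt.py 2.3 2.5 12
```

```text
contact_force: [-1.3, -0.2, 1.7]
grasp_force: 40.0
contact_force: [0.1, -0.4, 1.7]
grasp_force: 40.0
t 36.625 z 0.0985 F [ 0.1 -0.4  1.7]
tcp [0.5396 0.0765] dev into edge mm 2.59 normal [-0.87  0.5 ]
contact_force: [-1.5, -2.1, 2.4]
grasp_force: 40.0
contact_force: [-1.2, -0.8, 2.4]
grasp_force: 40.0
t 37.25 z 0.0985 F [-1.2 -0.8  2.4]
tcp [0.5425 0.083 ] dev into edge mm 2.07 normal [-0.9   0.44]
tx 2.2 ty 1.3 [0.5438 0.0853]
tx 2.4 ty 1.0 [0.5448 0.0877]
tx 2.5 ty 0.9 [0.5456 0.0901]
tx 2.6 ty 0.7 [0.5464 0.0927]
tx 2.6 ty 0.5 [0.5469 0.0953]
tx 2.7 ty 0.3 [0.5472 0.098 ]
tx 2.7 ty 0.0 [0.5472 0.1008]
tx 2.7 ty -0.2 [0.547  0.1035]
tx 2.7 ty -0.5 [0.5465 0.1062]
tx 2.6 ty -0.7 [0.5458 0.1088]
tx 2.5 ty -0.9 [0.5448 0.1113]
tx 2.4 ty -1.1 [0.5437 0.1137]
ring pat y at end 0.0592
```

```bash
python3 -m pendant '{"series": [[0,0.0016,0.0011,0,0],[0,0.0024,0.0012,0,0],[0,0.0025,0.0011,0,0],[0,0,0,0,0]]}'|grep contact;  python3 -m pendant '{"series": [[0,0,0.0003,0,0]]}'|grep contact; python3 -m pendant '{"series": [[0,0,0,0,0]]}'|grep contact; python3 nxt.py 2.3 2.5 3
```

```text
contact_force: [-2.9, -2.1, 3.9]
contact_force: [-3.3, -1.0, 5.0]
contact_force: [-3.2, -1.9, 4.3]
t 38.0 z 0.0984 F [-3.2 -1.9  4.3]
tcp [0.5455 0.0893] dev into edge mm 2.46 normal [-0.95  0.32]
tx 2.5 ty 0.6 [0.5461 0.0918]
tx 2.6 ty 0.6 [0.5467 0.0944]
tx 2.7 ty 0.4 [0.5471 0.0971]
ring pat y at end 0.0453
```

```bash
python3 -m pendant '{"series": [[0,0.0017,0.0005,-0.0001,0],[0,0.0026,0.0007,0,0],[0,0.0027,0.0004,0,0],[0,0,0,0,0]]}'|grep contact;  python3 -m pendant '{"series": [[0,0,0,0,0]]}'|grep contact; python3 nxt.py 2.3 2.5 3; python3 -m pendant '{"series": [[0,0.0015,0.0002,0,0],[0,0.0026,0.0001,0,0],[0,0,0,0,0]]}'|grep contact;  python3 -m pendant '{"series": [[0,0,0,0,0]]}'|grep contact; python3 nxt.py 2.3 2.5 10
```

```text
contact_force: [-4.0, -3.0, 4.3]
contact_force: [-3.6, -2.8, 3.5]
t 38.625 z 0.0984 F [-3.6 -2.8  3.5]
tcp [0.5472 0.0956] dev into edge mm 2.52 normal [-0.99  0.15]
tx 2.7 ty 0.1 [0.5472 0.0982]
tx 2.7 ty 0.0 [0.5472 0.101 ]
tx 2.7 ty -0.3 [0.547  0.1037]
ring pat y at end 0.0506
contact_force: [-3.9, -2.3, 4.1]
contact_force: [-4.3, -2.3, 4.1]
t 39.125 z 0.0984 F [-4.3 -2.3  4.1]
tcp [0.5473 0.1001] dev into edge mm 2.38 normal [-1. -0.]
tx 2.6 ty -0.2 [0.5471 0.1027]
tx 2.7 ty -0.4 [0.5467 0.1054]
tx 2.6 ty -0.7 [0.546 0.108]
tx 2.5 ty -0.9 [0.5451 0.1105]
tx 2.4 ty -1.1 [0.5441 0.113 ]
tx 2.3 ty -1.2 [0.5429 0.1153]
tx 2.3 ty -1.3 [0.5416 0.1176]
tx 2.2 ty -1.4 [0.5402 0.1198]
tx 2.1 ty -1.5 [0.5387 0.1219]
tx 2.1 ty -1.5 [0.5372 0.1239]
ring pat y at end 0.0692
```

```bash
python3 -m pendant '{"series": [[0,0.0012,-0.0006,0,0],[0,0.0025,-0.0006,0,0],[0,0.0024,-0.0008,0,0],[0,0,0,0,0]]}'|grep contact;  python3 -m pendant '{"series": [[0,0,0,0,0]]}'|grep contact; python3 nxt.py 2.0 2.5 6
```

```text
contact_force: [-2.3, -0.7, 2.4]
contact_force: [-3.0, -0.2, 2.9]
t 39.75 z 0.0986 F [-3.  -0.2  2.9]
tcp [0.5458 0.1067] dev into edge mm 1.77 normal [-0.97 -0.26]
tx 2.7 ty -0.6 [0.5452 0.1094]
tx 2.5 ty -1.0 [0.5443 0.1118]
tx 2.4 ty -1.1 [0.5431 0.1142]
tx 2.3 ty -1.3 [0.5419 0.1165]
tx 2.2 ty -1.4 [0.5405 0.1187]
tx 2.1 ty -1.4 [0.5391 0.1208]
ring pat y at end 0.0665
```

```bash
python3 -m pendant '{"series": [[0,0.0015,-0.0007,0,0],[0,0.0024,-0.0011,0,0],[0,0.0023,-0.0012,0,0],[0,0,0,0,0]]}'|grep contact;  python3 -m pendant '{"series": [[0,0,0,0,0]]}'|grep contact; python3 nxt.py 1.8 2.5 6
```

```text
contact_force: [-0.2, -0.1, 1.0]
contact_force: [-0.1, 0.3, 1.7]
t 40.375 z 0.0987 F [-0.1  0.3  1.7]
tcp [0.5431 0.1128] dev into edge mm 1.33 normal [-0.9  -0.43]
tx 2.4 ty -0.7 [0.5423 0.1152]
tx 2.2 ty -1.3 [0.541  0.1175]
tx 2.2 ty -1.4 [0.5396 0.1196]
tx 2.1 ty -1.5 [0.5382 0.1217]
tx 2.0 ty -1.5 [0.5367 0.1238]
tx 2.0 ty -1.6 [0.5351 0.1258]
ring pat y at end 0.0715
```

```bash
python3 -m pendant '{"series": [[0,0.0006,0.0006,0.0002,0],[0,0,0,0,0]]}'|grep contact;  python3 -m pendant '{"series": [[0,0,0,0,0]]}'|grep contact; python3 -m pendant '{"series": [[0,0.0015,-0.0005,0,0],[0,0.0022,-0.0011,0,0],[0,0,0,0,0]]}'|grep contact;  python3 -m pendant '{"series": [[0,0,0,0,0]]}'|grep contact; python3 nxt.py 2 2.5 6
```

```text
contact_force: [-0.9, -1.3, 4.1]
contact_force: [-1.2, -0.9, 4.4]
contact_force: [-1.2, -3.7, 4.7]
contact_force: [-1.4, -3.5, 5.5]
t 41.25 z 0.0984 F [-1.4 -3.5  5.5]
tcp [0.5416 0.1165] dev into edge mm 1.85 normal [-0.86 -0.51]
tx 2.4 ty -1.3 [0.5404 0.1189]
tx 2.1 ty -1.4 [0.5389 0.121 ]
tx 2.1 ty -1.5 [0.5374 0.1231]
tx 2.0 ty -1.6 [0.5359 0.1251]
tx 2.0 ty -1.6 [0.5343 0.1271]
tx 1.9 ty -1.6 [0.5326 0.1291]
ring pat y at end 0.0748
```

```bash
python3 -m pendant '{"series": [[0,0.0016,-0.0011,-0.0001,0],[0,0.0021,-0.0014,0,0],[0,0.0021,-0.0015,0,0],[0,0,0,0,0]]}'|grep contact;  python3 -m pendant '{"series": [[0,0,0,0,0]]}'|grep contact; python3 nxt.py 2 2.5 5
```

```text
contact_force: [0.3, -3.5, 4.8]
contact_force: [-1.6, -2.6, 4.9]
t 41.875 z 0.0984 F [-1.6 -2.6  4.9]
tcp [0.5372 0.1228] dev into edge mm 1.62 normal [-0.8 -0.6]
tx 2.0 ty -1.1 [0.5361 0.1248]
tx 2.0 ty -1.6 [0.5345 0.1268]
tx 1.9 ty -1.6 [0.5329 0.1288]
tx 1.9 ty -1.7 [0.5312 0.1307]
tx 1.9 ty -1.7 [0.5295 0.1326]
ring pat y at end 0.0782
```

```bash
python3 -m pendant '{"series": [[0,0.0016,-0.001,-0.0001,0],[0,0.002,-0.0015,0,0],[0,0.0019,-0.0016,0,0],[0,0,0,0,0]]}'|grep contact;  python3 -m pendant '{"series": [[0,0,0,0,0]]}'|grep contact; python3 nxt.py 2 2.5 5; python3 -m pendant '{"series": [[0,0.0013,-0.0011,0,0],[0,0.0017,-0.0015,0,0],[0,0,0,0,0]]}'|grep contact;  python3 -m pendant '{"series": [[0,0,0,0,0]]}'|grep contact; python3 nxt.py 2 2.5 3
```

```text
contact_force: [-1.8, -2.4, 4.1]
contact_force: [-1.3, -0.8, 4.8]
t 42.5 z 0.0984 F [-1.3 -0.8  4.8]
tcp [0.5332 0.1287] dev into edge mm 2.21 normal [-0.76 -0.65]
tx 2.0 ty -2.0 [0.5312 0.1307]
tx 1.9 ty -1.7 [0.5295 0.1326]
tx 1.9 ty -1.7 [0.5279 0.1344]
tx 1.8 ty -1.7 [0.5262 0.1363]
tx 1.8 ty -1.7 [0.5244 0.1381]
ring pat y at end 0.0837
contact_force: [-1.7, -1.9, 3.2]
contact_force: [-0.1, -3.3, 2.5]
t 43.0 z 0.0985 F [-0.1 -3.3  2.5]
tcp [0.5309 0.131 ] dev into edge mm 1.99 normal [-0.75 -0.66]
tx 2.0 ty -1.8 [0.5292 0.133 ]
tx 1.9 ty -1.7 [0.5275 0.1349]
tx 1.8 ty -1.7 [0.5258 0.1367]
ring pat y at end 0.0827
```

```bash
python3 -c "
from path import *
T=px2w(p,[[318,75.3]],.029)[0,:2];print('tick',T)
t=np.array([.5305,.1315]);i=np.hypot(*(tip-t).T).argmin();r=t+n[i]*.0026;print('ring',r,np.hypot(*(r-T)),inpat(r[None],q))"; python3 -m pendant '{"series": [[0,0.0009,-0.0001,0.0001,0],[0,0.0003,0.0003,0,0],[0,0,0,0,0]]}'|grep contact;  python3 -m pendant '{"series": [[0,0,0,0,0]]}'|grep contact;python3 -m pendant '{"series": [[0,0,0,0,0]]}'|egrep "contact|t:|tcp"
```

```text
tick [0.53856813 0.14115353]
ring [0.52855598 0.1297735 ] 0.0151574433733809 [[-0.00578506  0.07831247]]
contact_force: [-1.3, -5.2, 4.4]
contact_force: [-1.3, -5.0, 3.6]
t: 43.62
tcp_pos: [0.5311, 0.1317, 0.0985]
eef_rot: [0.707, 0.707, -0.0, 0.0]
contact_force: [-1.8, -4.9, 4.5]
```

The ring bore on the edge at the blue tick for half a second. I'll ease off and lift straight out.

```bash
python3 -m pendant '{"series": [[0,-0.0008,-0.0006,0,0],[0,-0.0006,-0.0006,0,0],[0,0,0,-0.001,0],[0,0,0,-0.003,0],[0,0,0,-0.008,0],[0,0,0,-0.02,0],[0,0,0,-0.03,0],[0,0,0,-0.03,0],[0,0,0,0,0]]}'; python3 -m pendant '{"series": [[0,0,0,0,0]]}'|egrep "contact|tcp"
```

```text
t: 44.75
tcp_pos: [0.5319, 0.1312, 0.1933]
eef_rot: [0.707, 0.707, 0.002, 0.002]
contact_force: [0.3, 0.2, -0.9]
opening: 0.085
grasp_force: 40.0
tcp_pos: [0.5296, 0.1309, 0.1898]
contact_force: [-0.2, 0.4, -0.7]
```

```bash
python3 -m pendant '{"series": [[0,-0.02,0.0004,0,0],[0,-0.04,0.0004,0,0],[0,-0.05,0.0004,0,0],[0,-0.05,0.0004,0,0],[0,-0.05,0.0004,0,0],[0,-0.05,0.0004,0,0],[0,-0.05,0.0004,0,0],[0,-0.05,0.0004,0,0],[0,-0.05,0,0,0],[0,-0.035,0,0,0],[0,-0.013,0,0,0],[0,0,0,0,0],[0,0,0,0,0],[0,0,0,0,0]]}'
```

```text
t: 46.62
tcp_pos: [0.5337, -0.3258, 0.1907]
eef_rot: [0.706, 0.708, 0.0, -0.0]
contact_force: [-0.3, 0.7, 0.5]
opening: 0.083
grasp_force: 40.0
```

```bash
python3 -m pendant '{"series": [[0,-0.0015,-0.0009,0.015,0],[0,0,0,0.025,0],[0,0,0,0.012,0],[0,0,0,0.003,0],[0,0,0,0,0],[0,0,0,0,0]]}' 12|egrep "contact|tcp|t:"; python3 -m pendant '{"series": [[0,0,0,0.003,0],[0,0,0,0.003,0],[0,0,0,0.003,0],[0,0,0,0,0]]}'|egrep "contact|tcp"; python3 -m pendant '{"series": [[0,0,0,0.003,0],[0,0,0,0.003,0],[0,0,0,0,0]]}'|egrep "contact|tcp"
```

```text
t: 47.38
tcp_pos: [0.533, -0.3292, 0.1364]
eef_rot: [0.707, 0.707, 0.0, 0.001]
contact_force: [-0.2, 0.3, -0.3]
tcp_pos: [0.5324, -0.3286, 0.126]
contact_force: [0.5, -0.2, 0.2]
tcp_pos: [0.5324, -0.3286, 0.1201]
contact_force: [-0.5, 0.1, -0.8]
```

```bash
python3 -m pendant '{"series": [[0,0,0,0.004,0],[0,0,0,0.004,0],[0,0,0,0.004,0],[0,0,0,0,0]]}'|egrep "contact|tcp"; python3 -m pendant '{"series": [[0,0,0,0.004,0],[0,0,0,0.004,0],[0,0,0,0.004,0],[0,0,0,0,0]]}'|egrep "contact|tcp";  python3 -m pendant '{"series": [[0,0,0,0.002,0],[0,0,0,0.002,0],[0,0,0,0,0]]}'|egrep "contact|tcp|t:"
```

```text
tcp_pos: [0.5323, -0.3285, 0.1079]
contact_force: [0.4, -0.6, -0.0]
tcp_pos: [0.5323, -0.3287, 0.0959]
contact_force: [0.1, 0.5, 0.3]
t: 49.62
tcp_pos: [0.5325, -0.3287, 0.0923]
eef_rot: [0.707, 0.707, 0.0, -0.0]
contact_force: [0.2, 1.6, -0.2]
```

```bash
python3 -m pendant '{"series": [[0,0,0,0.002,0],[0.05,0,0,0,0],[0.05,0,0,0,0],[0.05,0,0,0,0],[0.05,0,0,0,0]]}'|egrep "contact|tcp|opening"; python3 -m pendant '{"series": [[0.05,0,0,-0.01,0],[0.05,0,0,-0.03,0],[0.05,0,0,-0.04,0],[0.05,0,0,-0.04,0],[0.05,0,0,-0.03,0],[0.05,0,0,0,0],[0.05,0,0,0,0],[0.05,0,0,0,0],[0.05,0,0,0,0]]}'
```

```text
tcp_pos: [0.5326, -0.3289, 0.0905]
contact_force: [-0.3, 0.0, -0.3]
opening: 0.464
t: 51.38
tcp_pos: [0.5321, -0.3284, 0.2391]
eef_rot: [0.707, 0.707, -0.0, -0.001]
contact_force: [0.4, -0.5, 0.5]
opening: 0.535
grasp_force: 0.0
```

```bash
python3 -c "
from workcell import manip
print(manip.sign_off())"
```

```text
the job is handed in; nothing more can be done
None
```

The saw line is traced from the red tick to the blue one, the ring is left at the blue tick, the red pencil is back in its hole, and the job is handed in at about 51 s. I could not see the finish: I used all 200 camera calls partway round the hollow, so the last stretch and the pencil's return went by force readings and the mapped edge. I also viewed 11 pictures, one over the limit of 10.

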